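# Scoop ice into the block-chilling tray

## Robot

A 6-joint arm with a two-finger parallel gripper is mounted at the origin on the work surface. World frame = base frame: x ahead of the robot, y to its left, z up, the work surface at z = 0. Lengths are in mm, angles in rad, forces in N, time in s.
With the tool pointing down it reaches from about 400 to 825 mm from the base axis. Payload 7 kg.
Tool frame: the origin (TCP) lies at the very end of the fingers, on their centre line; the grasp point (between the pads) lies 19 mm behind it; z points along the fingers, y is the line along which they close (so a half turn about z gives the same grasp; the last joint's range is limited). The gripper opens to 85 mm and grips with 20 to 120 N. Pads are 22 mm wide; open, the fingers measure 114 mm over their backs; the gripper's body (76 mm by 85 mm) begins 54 mm behind the grasp point. The pads swing forward as they close: fully open they stand 13 mm farther back than shut.
Start: joints at [1.477, 0.359, 0.012, 0, -1.224, -0.288], TCP at [251.506, 626.37, 231.302] pointing down, gripper open.
Joint ranges: [-3.07, 3.07], [-1.43, 2.12], [-1.02, 1.25], [-3.03, 1.67], [-3.05, -0], [-3.03, 3.03]. Speed limits (rad/s): [2.39, 2.39, 3.01, 3.14, 3.14, 3.14].

## Interface

Orientations are given as a unit quaternion [x, y, z, w].
In Python, from station import arm gives the robot as it stands.
- The arm moves only by the tool step_arm, never from a script. Its argument "rows" is a list of rows, each a list of 3 entries, a list of its own where there are three numbers: the shift along the tool's x, y, z in units of 0.15 m (1.0 is 0.15 m), then the turn, a rotation vector about the tool's x, y, z in units of 90 degrees (1.0 is 90 degrees), then the opening, from 0 (shut) to 1 (fully open). A call has 1 to 12 rows; each row is the pose to reach, as a shift and turn from the pose commanded when the call began, along the tool's axes at that moment; what a row does not reach only later rows make up. A row lasts 1/10 s, in which the tool goes at most 50 mm and 8.59 degrees, less where a joint would pass 70% of its speed; a pose out of reach is approached as far as the arm can. A call with a number of a shift or a turn outside -1 to 1 is refused whole. A call with a gripper value outside its range is refused whole. The fingers move at their own pace and stop on an object; the grip force is fixed at half the most. Time passes only in rows, so rows that repeat a pose let the fingers close. It gives the time, the measured TCP pose, the force, the opening and the grip force at its end, in the units of the state.
- arm.sense(): the state, without advancing time (a new reading comes with each control period).
- arm.read_camera(name): name is "scene" or "top"; returns a dict with "pixels" (400x640x3 uint8, red, green, blue), "fx", "fy", "cx", "cy" (pixels), "R" (3x3) and "t" (3): a world point X has camera coordinates R X + t. Camera axes: x right, y down, z forward; pixel columns grow to the right and rows downward; lengths in mm; the calibration is good to about 2 mm. A picture is of the moment at which its call begins. There is no depth.
- arm.close_job(): hands the job in; it is judged then, once.
Trained networks look in a picture, given as the dict that the camera call returned (one of the last four; its "shot" number tells which), for a name from the list of things; names that differ only in an ending like _2 or _b are one class to them, and where a whole thing is asked for, a point or a joint stands for the part that bears it (a point fixed in the world has none). Each returns a list of dicts, best first, with "confidence" (0 to 1); they miss things now and then, are a little off and sometimes report something else, mostly with a low value. They report only what shows in the picture. A call takes as long as a camera call. They do not tell look-alikes from the thing itself.
- arm.recognise(picture, query): "extent" ([centre column, centre row, width, height] in pixels, round what is visible of it).
- arm.regions_of(picture, query): "mask" (400x640 bool, what is visible of it) and "extent" ([centre column, centre row, width, height] in pixels, round what is visible of it).
- arm.spot_point(picture, query): "pixel" ([column, row] in pixels: a listed point, or the origin of a listed thing).
The state is a dict: "time": time; "joints": joint angles; "qvel": joint speeds; "effort": joint torques, N m; "ee_pos": TCP position; "orientation": TCP orientation; "wrist_force": force on the tool from outside, world axes, zero at the start; "moment": the same for the moment, N m; "opening": opening from 0.0 (shut) to 1.0 (fully open); "grasp_force": force on a finger pad.
Only numpy, scipy, OpenCV 4.12 (cv2) and the standard library are available. Lean on these libraries where they do the work, as an engineer would, in place of code of your own. Each camera call takes 0.05 s, during which the arm holds its last target. There are 200 camera calls.

## Task

With the orange scoop, move at least four of the five ice cubes from the blue ice pan into the empty far half of the aluminium chilling tray; a cube left over stays in the pan, and none may end up anywhere else. Do not touch the ice with the gripper, do not ram the scoop against the pan, and leave the wax blocks in the tray and the things on the bench undisturbed. Then set the scoop back down level on its green mat.

Things in the scene. Friction and masses are not known exactly. Their poses are not given: they have to be found in the camera images.
- pan: Fixed blue ice pan, outside 260 (x) x 134 (y) x 90 mm high, walls 10 mm. Origin: centre of its underside; x along its length, +x away from the robot. In it lies a rigid dark grey drain plate, its top 19 to 34 mm above the underside: find that height by touch. The ice lies on the plate in the +x half; the 100 mm of plate nearest the robot is free at the start.
- tray: Fixed aluminium chilling tray, outside 217 (x) x 148 (y) x 50 mm high, walls and floor 4 mm. Origin: centre of its underside; +x away from the robot. A 4 mm cross wall, as high as the sides, stands 17.5 mm towards -x of the origin; it parts the near (-x) space, 85 mm long with the two wax blocks, from the empty far (+x) space.
- tray_ice (a point): Centre of the inner floor (4 mm above the bench) of the tray's empty far space, which is 120 (x) x 140 (y) mm inside, with walls rising 46 mm above this point. Axes as the tray's.
- mat: Fixed green mat, 210 (x) x 130 (y) x 3 mm, where the scoop stands at first and must stand at the end. Origin: centre of its underside.
- scoop: Loose rigid orange scoop, about 0.14 kg. Flat floor 80 mm long (x), 98 wide (y) at the back widening to 104 at the front edge, 2.5 mm thick, tapering to 0.5 mm at the lip. Origin: centre of its underside. Open front edge (lip) at x = +40 mm, back wall 36 mm high at x = -40 mm; side walls sloping from 34 mm high at the back to 16 mm, ending 6 mm short of the lip.
- scoop_grip (a point): Where to pinch the scoop: on the centre line of its handle, 75 mm up it, at (-55.4, 0, 82.4) mm in the scoop's frame. The handle is a straight bar, 18 mm wide along the scoop's y, 24 mm the other way, 105 mm long; it starts at (-36, 0, 10) mm and rises leaning 15 degrees backwards, along (-0.259, 0, 0.966). Axes as the scoop's.
- ice0: Loose pale-blue ice cube, 22 mm with edges rounded by 6 mm, about 11 g, slippery (friction about 0.15). Origin: its centre. Turns as it tumbles.
- ice1: Loose pale-blue ice cube, 22 mm with edges rounded by 6 mm, about 11 g, slippery (friction about 0.15). Origin: its centre. Turns as it tumbles.
- ice2: Loose pale-blue ice cube, 22 mm with edges rounded by 6 mm, about 11 g, slippery (friction about 0.15). Origin: its centre. Turns as it tumbles.
- ice3: Loose pale-blue ice cube, 22 mm with edges rounded by 6 mm, about 11 g, slippery (friction about 0.15). Origin: its centre. Turns as it tumbles.
- ice4: Loose pale-blue ice cube, 22 mm with edges rounded by 6 mm, about 11 g, slippery (friction about 0.15). Origin: its centre. Turns as it tumbles.
- block0: Loose bystander: green cassette with a wax block, 40 x 28 x 14 mm, in the tray's near space. Origin: centre of underside.
- block1: Loose bystander: yellow cassette with a wax block, 40 x 28 x 14 mm, in the tray's near space. Origin: centre of underside.
- jar: Loose bystander: screw-top jar, 56 mm across, 75 mm high. Origin: centre of underside.
- bladebox: Loose bystander: red and black blade dispenser, 90 x 45 x 63 mm. Origin: centre of underside.
- cassette_a: Loose bystander: flat blue cassette, 40 x 28 x 6 mm. Origin: centre of underside.
- cassette_b: Loose bystander: flat green cassette, 40 x 28 x 6 mm. Origin: centre of underside.
- forceps: Loose bystander: steel forceps, 120 x 17 x 6 mm, lying flat. Origin: centre of underside.
Mind the look-alikes: they are no part of the job. There is more than one size of the mat; the one meant has the size given above.

How it is judged:
By the outcome, as a careful person would: the job done as asked, in the order asked, and still so for the second after the job is handed in, with the robot touching nothing.
It also fails if it takes over 72 s, if anything falls off the work surface, if the arm or the gripper's body presses on something with over 40 N, if the wrist force passes 120 N, or if a joint passes its speed limit or range.

## Working session

There is one attempt and no reset: what is moved stays moved. The work goes in short steps, Python scripts to look and compute and a tool call to move; the robot and the scene stay as the last step left them, time stands still between calls to the robot, and variables do not carry over. Pictures are saved under pics/ and viewed, at most 10 in all, crops included, and the job is handed in when it is done.

Besides the shell and the picture viewer there is one more tool, called after "Emit:" as name([rows], argument=value, ...), one row to a line, values as JSON. step_arm: Moves the arm, as the interface text tells. Its arguments: {"type":"object","properties":{"rows":{"type":"array","items":{"type":"array"}}},"required":["rows"]}

```bash
mkdir -p pics; ls; cat > h.py <<'E'
import numpy as np, cv2
from scipy.spatial.transform import Rotation as Ro
from station import arm
def ray(p,px):
    d=np.array([(px[0]-p['cx'])/p['fx'],(px[1]-p['cy'])/p['fy'],1.]);R=np.array(p['R']);t=np.array(p['t'])
    return -R.T@t, R.T@d
def atz(p,px,z):
    o,d=ray(p,px);return o+d*(z-o[2])/d[2]
def proj(p,X):
    c=(np.array(p['R'])@np.asarray(X,float).T).T+np.array(p['t'])
    return np.c_[c[...,0]/c[...,2]*p['fx']+p['cx'],c[...,1]/c[...,2]*p['fy']+p['cy']]
def save(p,n): cv2.imwrite('pics/'+n+'.png',cv2.cvtColor(np.array(p['pixels']),cv2.COLOR_RGB2BGR))
E
python3 - <<'E'
from h import *
np.set_printoptions(precision=1,suppress=True)
T=arm.read_camera("top");S=arm.read_camera("scene");save(T,'t0');save(S,'s0')
print(arm.sense())
for n,p in(('T',T),('S',S)):
  print(n,p['fx'],-np.array(p['R']).T@p['t'])
  for q in['pan','tray','tray_ice','mat','scoop','scoop_grip','ice0','block0','jar','bladebox']:
    print(q,[(np.round(r['pixel']),round(r['confidence'],2)) for r in arm.spot_point(p,q)[:6]])
E
```

```text
pics
{'time': 0.1, 'joints': array([ 1.5,  0.4,  0. , -0. , -1.2, -0.3]), 'qvel': array([ 0., -0.,  0.,  0., -0., -0.]), 'effort': array([ -0. , -58.5,  29.4,   7. ,  -0. ,   0. ]), 'ee_pos': array([251.4, 626. , 230.5]), 'orientation': array([ 1. , -0.2, -0. ,  0. ]), 'wrist_force': array([0.2, 0.1, 0.7]), 'moment': array([-0.,  0., -0.]), 'grasp_force': 0.0, 'opening': 0.9971587648652623}
T 450.33185191296207 [ 252.7  -19.3 1363.5]
pan [(array([313., 161.]), 0.39), (array([296., 162.]), 0.36)]
tray [(array([228., 197.]), 0.88)]
tray_ice [(array([231., 183.]), 0.71)]
mat [(array([382., 193.]), 0.8), (array([385., 272.]), 0.74)]
scoop [(array([384., 178.]), 0.66)]
scoop_grip [(array([394., 188.]), 0.89)]
ice0 [(array([309., 178.]), 0.55), (array([312., 164.]), 0.51), (array([299., 161.]), 0.49), (array([314., 181.]), 0.48), (array([296., 177.]), 0.38)]
block0 [(array([234., 218.]), 0.63), (array([216., 216.]), 0.55)]
jar [(array([254., 125.]), 0.93)]
bladebox [(array([350., 126.]), 0.86), (array([298., 162.]), 0.39)]
S 402.5724729809479 [984.2 435.1 995.4]
pan [(array([304., 225.]), 0.97), (array([221., 244.]), 0.36)]
tray [(array([377., 270.]), 0.77)]
tray_ice [(array([366., 278.]), 0.72)]
mat [(array([310., 138.]), 0.73), (array([252., 181.]), 0.55)]
scoop [(array([384., 245.]), 0.24)]
scoop_grip [(array([247., 159.]), 0.92), (array([303., 314.]), 0.33)]
ice0 [(array([299., 222.]), 0.59), (array([299., 215.]), 0.41), (array([294., 240.]), 0.37)]
block0 [(array([398., 265.]), 0.71), (array([384., 245.]), 0.53)]
jar [(array([302., 315.]), 0.59)]
bladebox [(array([221., 241.]), 0.95)]
```

```bash
python3 - <<'E'
import cv2
t=cv2.imread('pics/t0.png');s=cv2.imread('pics/s0.png')
cv2.imwrite('pics/t0c.png',cv2.resize(t[90:290,180:446],None,fx=3,fy=3,interpolation=cv2.INTER_CUBIC))
cv2.imwrite('pics/s0c.png',cv2.resize(s[110:340,180:440],None,fx=2.6,fy=2.6,interpolation=cv2.INTER_CUBIC))
E
```

```text
(no output)
```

View pics/t0c.png

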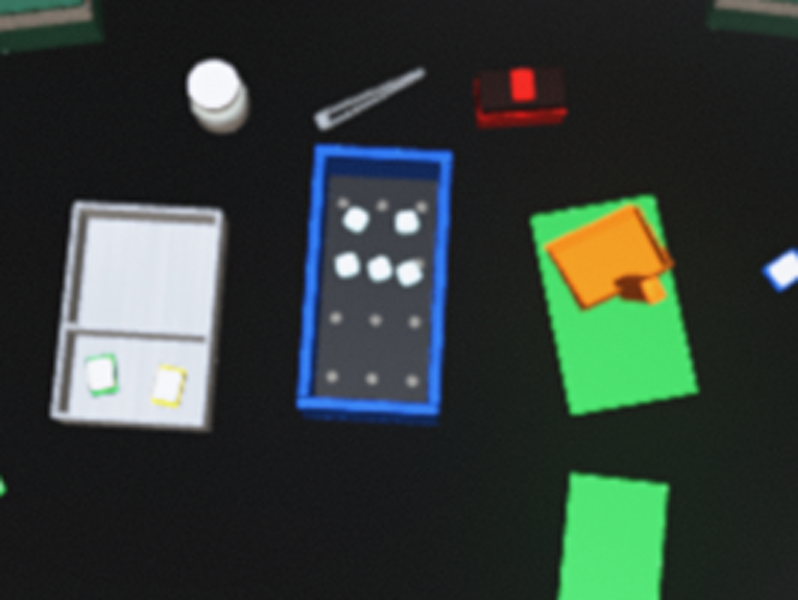

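View pics/s0c.png

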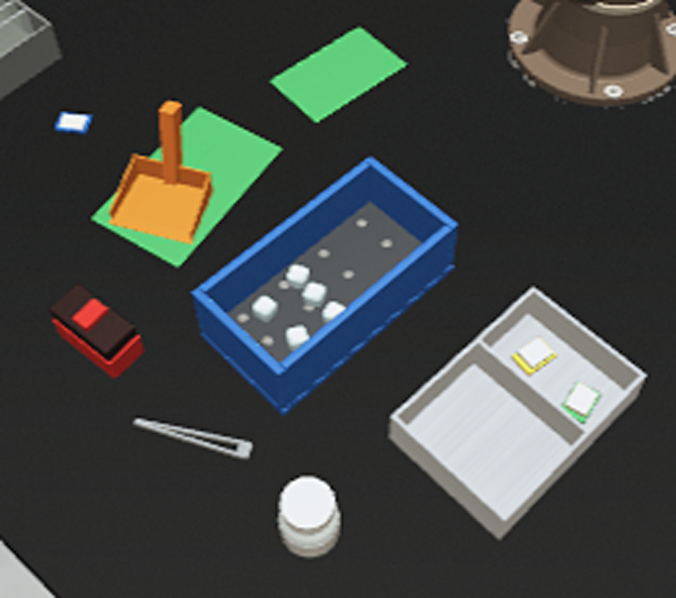

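The crops show the pan in the middle, with five cubes in its far half (crop about 345–410, 215–275), and the tray on the left with its far space empty. The scoop is on the larger mat on the right, with its lip pointing up-left. The smaller mat below is the decoy. Next I'll fit poses from both views.

```bash
cat >> h.py <<'E'
from scipy.optimize import minimize
def box(lx,ly,z0,z1): return np.array([[sx*lx/2,sy*ly/2,z] for sx in(-1,1) for sy in(-1,1) for z in(z0,z1)])
def hull(m,p,P):
    q=proj(p,P); h=cv2.convexHull((q*16).astype(np.float32)).round().astype(np.int32)
    cv2.fillConvexPoly(m,h,1,cv2.LINE_8,4)
hb=[-40,40]
SCOOP=[np.array([[-40,-49,0],[-40,49,0],[40,52,0],[40,-52,0],[-40,-49,2],[-40,49,2]],float),
 np.array([[-40,y,z] for y in(-49,49) for z in(0,36)],float)]+[
 np.array([[-40,s*49,0],[-40,s*49,34],[34,s*52,16],[34,s*52,0]],float) for s in(-1,1)]+[
 np.array([np.array([-36,0,10])+h*np.array([-.259,0,.966])+a*np.array([.966,0,.259])+[0,b,0] for h in(0,105) for a in(-12,12) for b in(-9,9)])]
def place(P,v,z=0):
    c,s=np.cos(v[2]),np.sin(v[2]);return np.c_[v[0]+c*P[:,0]-s*P[:,1],v[1]+s*P[:,0]+c*P[:,1],P[:,2]+z]
def fit(parts,views,v0,z=0):
    # views: (pic,mask,ignore)
    U=4
    def cost(v):
        v=np.array([v[0],v[1],v[2]/100]);c=0
        for p,m,ig in views:
            pu=dict(p,fx=p['fx']*U,fy=p['fy']*U,cx=(p['cx']+.5)*U-.5,cy=(p['cy']+.5)*U-.5)
            r=np.zeros((400*U,640*U),np.uint8)
            for P in parts: hull(r,pu,place(P,v,z))
            r=cv2.resize(r.astype(np.float32),(640,400),interpolation=cv2.INTER_AREA)
            c+=(np.abs(r-m)*(~ig)).sum()
        return c
    x=np.array([v0[0],v0[1],v0[2]*100])
    for st in(15,4):
        r=minimize(cost,x,method='Nelder-Mead',options=dict(initial_simplex=np.array([x]+[x+st*e for e in np.eye(3)]),xatol=.05,fatol=.2,maxiter=150));x=r.x
    return x/[1,1,100],r.fun
def big(m,near):
    n,l,st,c=cv2.connectedComponentsWithStats(m.astype(np.uint8))
    k=[i for i in range(1,n) if st[i,4]>60]; k=min(k,key=lambda i:np.hypot(*(c[i]-near)));return (l==k)
E
python3 - <<'E'
from h import *
np.set_printoptions(precision=3,suppress=True)
T=arm.read_camera("top");S=arm.read_camera("scene")
seed={'pan':(306,184),'tray':(228,197),'mat':(382,193),'scoop':(384,178)}
V={k:[] for k in seed}
pose={}
for p,off in((T,{'pan':(306,183),'tray':(226,197),'mat':(388,205),'scoop':(382,177)}),(S,{'pan':(305,215),'tray':(380,269),'mat':(258,190),'scoop':(242,187)})):
    hsv=cv2.cvtColor(np.array(p['pixels']),cv2.COLOR_RGB2HSV);H,s,v=hsv[...,0],hsv[...,1],hsv[...,2]
    ora=(H>8)&(H<22)&(s>120)&(v>60);gre=(H>45)&(H<75)&(s>100)&(v>80)
    scoop=big(ora,off['scoop']);mat=big(gre,off['mat'])
    near=cv2.dilate(scoop.astype(np.uint8),np.ones((3,3)))>0
    V['scoop'].append((p,scoop.astype(np.float32),np.zeros_like(scoop)))
    V['mat'].append((p,(mat&~scoop).astype(np.float32),near))
    for k in('pan','tray'):
        if k=='pan': m=big((H>100)&(H<125)&(s>130)&(v>50),off[k])
        else: m=big(cv2.morphologyEx(((s<70)&(v>70)).astype(np.uint8),cv2.MORPH_CLOSE,np.ones((3,3)))>0,off[k])
        h=np.zeros(m.shape,np.uint8);pts=np.argwhere(m)[:,::-1].astype(np.int32)
        cv2.fillConvexPoly(h,cv2.convexHull(pts),1);V[k].append((p,h.astype(np.float32),np.zeros_like(m)))
        print(k,m.sum(),h.sum())
print('masks',scoop.sum(),mat.sum())
M={'pan':([box(260,134,0,90)],0),'tray':([box(217,148,0,50)],0),'mat':([box(210,130,0,3)],0),'scoop':(SCOOP,3)}
for k,(P,z) in M.items():
    c=atz(T,{'pan':(306,183),'tray':(226,197),'mat':(385,192),'scoop':(384,178)}[k],z+20)
    v0=[c[0],c[1],{'pan':-.06,'tray':-.06,'mat':.15,'scoop':.55}[k]]
    print(k,'both',*fit(P,V[k],v0,z),'T',*fit(P,V[k][:1],v0,z),'S',*fit(P,V[k][1:],v0,z))
i=[(atz(T,r['pixel'],40)) for r in arm.spot_point(T,'ice0') if r['confidence']>.3];print(np.array(i))
E
```

```text
pan 1804 4617
tray 3927 4026
pan 3598 5579
tray 5085 5207
masks 1132 1195
pan both [539.966   5.571  -0.08 ] 458.6875 T [539.323   6.956  -0.067] 368.5 S [539.79    5.424  -0.08 ] 89.5625
tray both [517.671 244.892  -0.077] 431.0625 T [517.966 247.522  -0.081] 188.625 S [517.944 243.968  -0.082] 188.125
mat both [ 526.195 -235.284    0.154] 178.375 T [ 525.31  -233.888    0.161] 117.25 S [ 526.791 -236.035    0.155] 43.0625
scoop both [ 574.413 -231.981    0.419] 170.375 T [ 573.969 -231.161    0.416] 88.5625 S [ 574.581 -232.494    0.417] 76.75
[[611.809  29.842  40.   ]
 [541.656 -20.981  40.   ]
 [567.099  -1.882  40.   ]
 [565.128  35.597  40.   ]
 [610.97  -21.81   40.   ]]
```

```bash
python3 - <<'E'
from h import *
np.set_printoptions(precision=3,suppress=True)
T=arm.read_camera("top");S=arm.read_camera("scene")
U=4
def ring(p,v):
    pu=dict(p,fx=p['fx']*U,fy=p['fy']*U,cx=(p['cx']+.5)*U-.5,cy=(p['cy']+.5)*U-.5)
    a=np.zeros((400*U,640*U),np.uint8);b=a.copy()
    hull(a,pu,place(box(260,134,90,90),v));hull(b,pu,place(box(240,114,90,90),v))
    return cv2.resize((a-b).astype(np.float32),(640,400),interpolation=cv2.INTER_AREA)
im={}
for n,p in(('T',T),('S',S)):
    px=np.array(p['pixels']).astype(np.float32);B=px[...,2]-px[...,0]
    roi=np.zeros((400,640),bool);q=proj(p,place(box(280,150,0,100),(539.8,6,-.077)));a,b=q.min(0).astype(int),q.max(0).astype(int);roi[a[1]:b[1],a[0]:b[0]]=1
    G=np.clip(B,0,None)*roi;im[n]=G
def cost(x,vs):
    c=0
    for n,p in vs:
        r=ring(p,(x[0],x[1],x[2]/100));g=im[n]
        # correlation
        R=r-cv2.blur(r,(9,9));Gb=g-cv2.blur(g,(9,9))
        c-=(R*Gb).sum()/np.sqrt((R*R).sum()*(Gb*Gb).sum())
    return c
for vs in([('T',T),('S',S)],[('T',T)],[('S',S)]):
    x=np.array([539.8,6,-7.7]);r=minimize(cost,x,args=(vs,),method='Nelder-Mead',options=dict(initial_simplex=np.array([x]+[x+4*e for e in np.eye(3)]),xatol=.02,fatol=1e-5))
    print(r.x,r.fun)
    if len(vs)==2: best=r.x/[1,1,100]
def draw(p,o,w,h,k):
    img=cv2.resize(cv2.cvtColor(np.array(p['pixels']),cv2.COLOR_RGB2BGR)[o[1]:o[1]+h,o[0]:o[0]+w],None,fx=k,fy=k,interpolation=cv2.INTER_CUBIC)
    def poly(P,c):
        q=((proj(p,P)+.5-np.array(o))*k*8).astype(np.int32);cv2.polylines(img,[q.reshape(-1,1,2)],True,c,1,cv2.LINE_AA,3)
    rect=lambda lx,ly,z,cx=0:np.array([[cx-lx/2,-ly/2,z],[cx-lx/2,ly/2,z],[cx+lx/2,ly/2,z],[cx+lx/2,-ly/2,z]])
    poly(place(rect(260,134,90),best),(0,0,255));poly(place(rect(240,114,90),best),(0,0,255))
    for z in (20,25,30): poly(place(rect(240,114,z),best),(0,255,255))
    t=(517.9,245.5,-.08);poly(place(rect(217,148,50),t),(0,0,255));poly(place(rect(120,140,4,44.5),t),(0,255,0))
    poly(place(rect(210,130,3),(526.2,-235.2,.155)),(0,0,255))
    for P in SCOOP:poly(place(P[[0,1,2,3]] if len(P)!=8 else P[[0,2,6,4]],(574.3,-231.9,.418),3),(255,0,255))
    return img
a=draw(T,(195,130),220,115,3.6);b=draw(S,(200,140),230,170,3.4)
cv2.imwrite('pics/o1.png',a);cv2.imwrite('pics/o2.png',b)
E
```

```text
[540.576   6.265  -7.634] -1.7046476602554321
[539.105   6.803  -7.536] -0.908342719078064
[540.868   5.853  -7.464] -0.8342273831367493
```

View pics/o1.png

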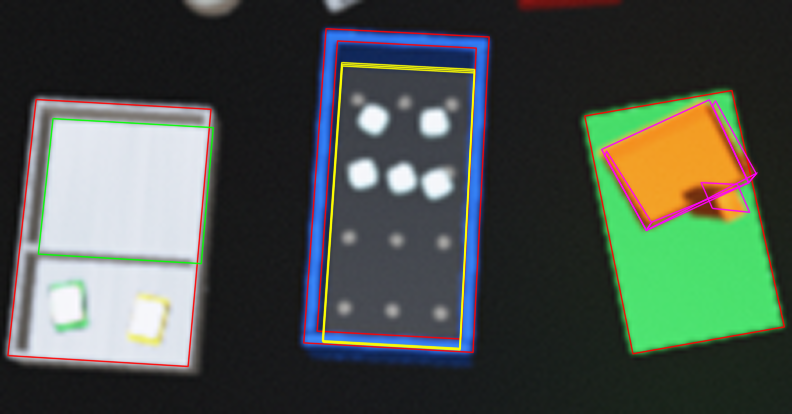

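View pics/o2.png

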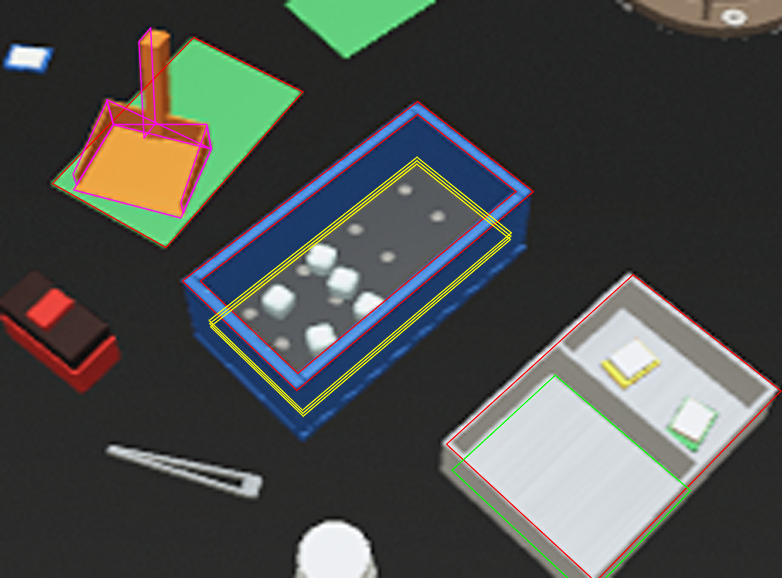

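The red outlines match the pan rim and the mat. The scoop fit is close, and the tray is a few mm off sideways. I'll refine the scoop and work out the first moves.

```bash
cat >> h.py <<'E'
PAN=(540.2,6.3,-.076);TRAY=(517.6,244,-.08)
def G(T): # tool pose (pos,R) from scoop pose T=(origin pos, R) with nominal grasp
    o,R=T; a=np.array([-.2588,0,.9659]); g=np.array([-55.4,0,82.4])
    z=-a; y=np.array([0,-1.,0]); x=np.cross(y,z)
    Rt=np.c_[x,y,z]
    return o+R@(g+19*z), R@Rt
def sc(x,y,z,yaw,nosedown=0): return np.array([x,y,z],float),(Ro.from_euler('z',yaw)*Ro.from_euler('y',nosedown,degrees=True)).as_matrix()
def plan(tp,tR,cur=None):
    s=arm.sense(); p0,R0=cur or (np.array(s['ee_pos']),Ro.from_quat(s['orientation']).as_matrix())
    d=R0.T@(tp-p0)/150; w=Ro.from_matrix(R0.T@tR).as_rotvec()/(np.pi/2)
    print('shift',np.round(d,3).tolist(),'turn',np.round(w,3).tolist(),'mm',np.round(np.linalg.norm(tp-p0),1))
    return d,w
def st():
    s=arm.sense();print('t',round(s['time'],2),'pos',np.round(s['ee_pos'],1),'F',np.round(s['wrist_force'],1),'M',np.round(s['moment'],2),'open',round(s['opening'],3),'g',round(s['grasp_force'],1),'J',np.round(s['joints'],2))
E
python3 - <<'E'
from h import *
np.set_printoptions(precision=3,suppress=True)
T=arm.read_camera("top");S=arm.read_camera("scene")
V=[]
for p,c in((T,(382,177)),(S,(242,187))):
    hsv=cv2.cvtColor(np.array(p['pixels']),cv2.COLOR_RGB2HSV);H,s,v=hsv[...,0],hsv[...,1],hsv[...,2]
    m=big((H>5)&(H<25)&(s>100)&(v>30),c);V.append((p,m.astype(np.float32),np.zeros_like(m)))
for y0 in(.3,.42,.6):print(fit(SCOOP,V,[574,-232,y0],3))
A=[];b=[]
for p in(T,S):
    r=arm.spot_point(p,'scoop_grip')[0];o,d=ray(p,r['pixel']);d/=np.linalg.norm(d);M=np.eye(3)-np.outer(d,d);A.append(M);b.append(M@o);print(atz(p,r['pixel'],85.4))
print('tri',np.linalg.lstsq(np.vstack(A),np.hstack(b),rcond=None)[0])
v=(574.3,-231.9,.418);print(place(np.array([[-55.4,0,82.4]]),v,3))
s=arm.sense();R=Ro.from_quat(s['orientation']).as_matrix();print(R)
t=G(sc(574.3,-231.9,3,.418));print(t)
plan(*t)
E
```

```text
(array([ 574.399, -232.041,    0.425]), np.float64(152.5))
(array([ 574.388, -231.609,    0.427]), np.float64(153.6875))
(array([ 574.323, -232.035,    0.426]), np.float64(152.5))
[ 514.941 -250.265   85.4  ]
[ 521.269 -253.291   85.4  ]
tri [ 517.779 -253.43    81.386]
[[ 523.67  -254.389   85.4  ]]
[[ 0.928 -0.373  0.   ]
 [-0.373 -0.928  0.   ]
 [ 0.    -0.    -1.   ]]
(array([ 528.164, -252.393,   67.048]), array([[ 0.883,  0.406,  0.237],
       [ 0.392, -0.914,  0.105],
       [ 0.259,  0.   , -0.966]]))
shift [3.894, 4.75, 1.095] turn [0.067, 0.158, -0.506] mm 935.8
```

Emit:
step_arm([
  [[0.82,1,0],[0,0,0],1],
  [[0.82,1,0],[0,0,0],1],
  [[0.82,1,0],[0,0,0],1],
  [[0.82,1,0],[0,0,0],1],
])

```text
time: 1.95
ee_pos: [310.1, 439.1, 231.4]
orientation: [0.982, -0.19, 0.0, -0.0]
wrist_force: [1.0, -0.0, 0.7]
opening: 1.004
grasp_force: 0.0
```

Emit:
step_arm([
  [[0.82,1,0],[0,0,0],1],
  [[0.82,1,0],[0,0,0],1],
  [[0.82,1,0],[0,0,0],1],
  [[0.82,1,0],[0,0,0],1],
])

```text
time: 2.35
ee_pos: [368.2, 254.1, 231.7]
orientation: [0.982, -0.19, 0.0, -0.0]
wrist_force: [-0.1, -0.4, -0.4]
opening: 1.007
grasp_force: 0.0
```

Emit:
step_arm([
  [[0.82,1,0],[0,0,0],1],
  [[0.82,1,0],[0,0,0],1],
  [[0.82,1,0],[0,0,0],1],
  [[0.82,1,0],[0,0,0],1],
])

```text
time: 2.75
ee_pos: [426.5, 69.2, 231.9]
orientation: [0.982, -0.19, 0.001, -0.001]
wrist_force: [0.4, 1.0, -0.5]
opening: 1.002
grasp_force: 0.0
```

Emit:
step_arm([
  [[0.82,1,0],[0,0,0],1],
  [[0.82,1,0],[0,0,0],1],
  [[0.82,1,0],[0,0,0],1],
  [[0.82,1,0],[0,0,0],1],
  [[0.82,1,0],[0,0,0],1],
])

```text
time: 3.25
ee_pos: [485.2, -118.0, 230.9]
orientation: [0.981, -0.192, -0.0, 0.0]
wrist_force: [-0.9, -0.2, 0.1]
opening: 1.004
grasp_force: 0.0
```

```bash
python3 - <<'E'
from h import *
st();t=G(sc(573,-231.9,3,.425));print(t[0]);plan(t[0]-110*t[1][:,2],t[1])
E
```

```text
t 3.25 pos [ 485.2 -118.   230.9] F [-0.9 -0.2  0.1] M [ 0.03  0.05 -0.  ] open 1.004 g 0.0 J [ 0.16  0.07 -0.37  0.   -1.14  1.03]
[ 527.00821385 -252.71510756   67.0479    ]
shift [0.467, 0.864, 0.385] turn [0.068, 0.158, -0.514] mm 158.2
```

Emit:
step_arm([
  [[0.467,0.864,0.385],[0.068,0.158,-0.514],1],
  [[0.467,0.864,0.385],[0.068,0.158,-0.514],1],
  [[0.467,0.864,0.385],[0.068,0.158,-0.514],1],
  [[0.467,0.864,0.385],[0.068,0.158,-0.514],1],
  [[0.467,0.864,0.385],[0.068,0.158,-0.514],1],
  [[0.467,0.864,0.385],[0.068,0.158,-0.514],1],
  [[0.467,0.864,0.385],[0.068,0.158,-0.514],1],
  [[0.467,0.864,0.385],[0.068,0.158,-0.514],1],
])

```text
time: 4.05
ee_pos: [501.0, -260.4, 173.8]
orientation: [0.969, 0.211, 0.128, -0.028]
wrist_force: [0.1, -0.2, -0.8]
opening: 1.0
grasp_force: 0.0
```

```bash
python3 - <<'E'
from h import *
S=arm.read_camera("scene");T=arm.read_camera("top")
a=cv2.cvtColor(np.array(S['pixels']),cv2.COLOR_RGB2BGR)[60:220,180:330];b=cv2.cvtColor(np.array(T['pixels']),cv2.COLOR_RGB2BGR)[120:240,330:450]
cv2.imwrite('pics/g1.png',np.hstack([cv2.resize(a,(450,480),interpolation=cv2.INTER_CUBIC),cv2.resize(b,(350,480)[:1]+(480,)) if 0 else cv2.copyMakeBorder(cv2.resize(b,(348,348),interpolation=cv2.INTER_CUBIC),0,132,0,0,cv2.BORDER_CONSTANT)]))
st();t=G(sc(573,-231.9,3,.425));plan(*t)
E
```

```text
t 4.15 pos [ 501.3 -260.   173.7] F [-1.3 -0.3 -0.1] M [-0.3  0.7  0. ] open 0.996 g 0.0 J [-0.25  0.15 -0.36 -0.22 -0.87  2.38]
shift [-0.015, 0.027, 0.733] turn [-0.001, -0.001, 0.002] mm 110.0
```

View pics/g1.png

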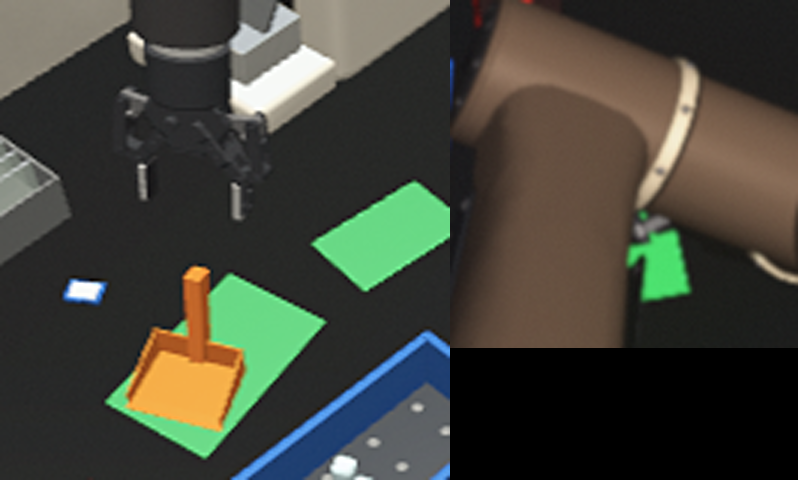

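The gripper is centred over the handle, and the scene crop shows the handle between the fingers. Descending and closing.

Emit:
step_arm([
  [[-0.015,0.027,0.25],[0,0,0],1],
  [[-0.015,0.027,0.5],[0,0,0],1],
  [[-0.015,0.027,0.65],[0,0,0],1],
  [[-0.015,0.027,0.733],[0,0,0],1],
  [[-0.015,0.027,0.733],[0,0,0],1],
])

```text
time: 4.65
ee_pos: [526.5, -251.9, 65.2]
orientation: [0.969, 0.212, 0.127, -0.029]
wrist_force: [-0.1, -0.5, 0.3]
opening: 1.001
grasp_force: 0.0
```

Emit:
step_arm([
  [[0,0,0],[0,0,0],0.5],
  [[0,0,0],[0,0,0],0.3],
  [[0,0,0],[0,0,0],0],
  [[0,0,0],[0,0,0],0],
  [[0,0,0],[0,0,0],0],
  [[0,0,0],[0,0,0],0],
  [[0,0,0],[0,0,0],0],
  [[0,0,0],[0,0,0],0],
  [[0,0,0],[0,0,0],0],
  [[0,0,0],[0,0,0],0],
])

```text
time: 5.65
ee_pos: [527.1, -252.9, 67.6]
orientation: [0.968, 0.212, 0.128, -0.028]
wrist_force: [-1.9, 1.2, 6.9]
opening: 0.208
grasp_force: 59.0
```

```bash
python3 - <<'E'
from h import *
st();s=arm.sense();print(np.round(Ro.from_quat(s['orientation']).as_matrix(),3));t=G(sc(573,-231.9,3,.425));plan(*t)
S=arm.read_camera("scene")
a=cv2.cvtColor(np.array(S['pixels']),cv2.COLOR_RGB2BGR)[100:220,190:330]
cv2.imwrite('pics/g2.png',cv2.resize(a,None,fx=4,fy=4,interpolation=cv2.INTER_CUBIC))
E
```

```text
t 5.65 pos [ 527.1 -252.9   67.6] F [-1.9  1.2  6.9] M [0.42 1.03 0.31] open 0.208 g 59.0 J [-0.23  0.3  -0.42 -0.27 -0.65  2.43]
[[ 0.877  0.417  0.237]
 [ 0.403 -0.909  0.108]
 [ 0.261  0.001 -0.965]]
shift [-0.001, -0.001, 0.004] turn [-0.001, -0.001, 0.003] mm 0.6
```

View pics/g2.png

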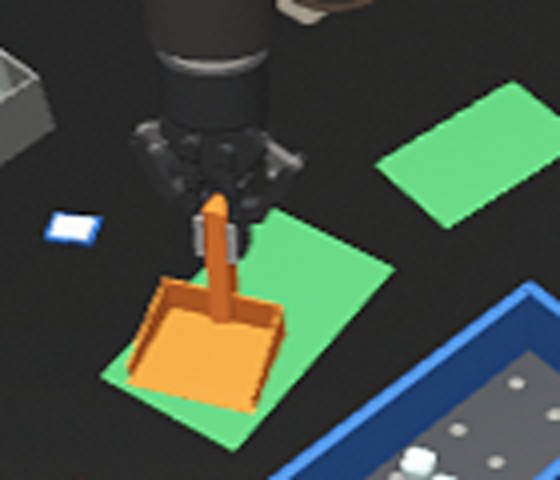

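```bash
cat >> h.py <<'E'
def lip(px,z,nd,F=PAN,py=0,dyaw=0): # scoop pose with lip centre at frame-F (px,py), world z
    w=place(np.array([[px,py,0.]]),F)[0];o,R=sc(0,0,0,F[2]+dyaw,nd)
    return np.array([w[0],w[1],z])-R@np.array([40,0,0.]),R
def where(F=PAN):
    s=arm.sense();Rt=Ro.from_quat(s['orientation']).as_matrix();p0,R0=G((np.zeros(3),np.eye(3)))
    R=Rt@R0.T;o=np.array(s['ee_pos'])-R@p0;l=o+R@np.array([40,0,0.]);e=Ro.from_matrix(R).as_euler('ZYX')
    c,q=np.cos(F[2]),np.sin(F[2]);d=l-[F[0],F[1],0];print('lip in frame',np.round([c*d[0]+q*d[1],-q*d[0]+c*d[1],l[2]],1),'dyaw',np.round(e[0]-F[2],4),'nd',np.round(np.degrees(e[1]),2),'roll',np.round(np.degrees(e[2]),2))
E
python3 - <<'E'
from h import *
st();s=arm.sense();R=Ro.from_quat(s['orientation']).as_matrix();p=np.array(s['ee_pos'])
plan(p+[0,0,140],R)
up=(p+[0,0,140],R)
t=G(lip(-28,140,15));print(t[0]);plan(*t,cur=up)
u2=(t[0],R@np.eye(3));plan(t[0],t[1],cur=(t[0],R))
E
```

```text
t 5.7 pos [ 527.1 -252.8   67.6] F [-2.4  2.3  7.4] M [0.36 1.03 0.21] open 0.204 g 59.0 J [-0.23  0.3  -0.42 -0.27 -0.65  2.43]
shift [0.243, 0.0, -0.901] turn [0.0, 0.0, 0.0] mm 140.0
[441.66240603  13.80330908 225.28419262]
shift [0.247, -1.853, -0.056] turn [-0.042, -0.164, 0.321] mm 280.6
shift [0.0, 0.0, 0.0] turn [-0.042, -0.164, 0.321] mm 0.0
```

Emit:
step_arm([
  [[0.06,0,-0.225],[0,0,0],0],
  [[0.122,0,-0.45],[0,0,0],0],
  [[0.183,0,-0.675],[0,0,0],0],
  [[0.243,0,-0.9],[0,0,0],0],
  [[0.243,0,-0.9],[0,0,0],0],
])

```text
time: 6.2
ee_pos: [529.3, -253.9, 212.3]
orientation: [0.968, 0.212, 0.131, -0.026]
wrist_force: [0.4, -0.3, -1.6]
opening: 0.197
grasp_force: 59.0
```

Emit:
step_arm([
  [[0.02,-0.15,0],[0,0,0],0],
  [[0.05,-0.38,-0.01],[0,0,0],0],
  [[0.085,-0.61,-0.02],[0,0,0],0],
  [[0.11,-0.82,-0.03],[0,0,0],0],
  [[0.124,-0.927,-0.03],[0,0,0],0],
])

```text
time: 6.7
ee_pos: [482.8, -117.7, 215.3]
orientation: [0.968, 0.212, 0.128, -0.028]
wrist_force: [0.7, 0.4, -1.4]
opening: 0.205
grasp_force: 59.2
```

```bash
python3 - <<'E'
from h import *
st();where();plan(*G(lip(-28,140,15)))
E
```

```text
t 6.7 pos [ 482.8 -117.7  215.3] F [ 0.7  0.4 -1.4] M [-0.48  0.89  0.02] open 0.205 g 59.2 J [ 0.08 -0.04 -0.5  -0.12 -0.87  1.98]
lip in frame [ 31.3 -84.  151.4] dyaw 0.5071 nd -0.04 roll 0.05
shift [0.13, -0.911, -0.033] turn [-0.043, -0.163, 0.321] mm 138.2
```

Emit:
step_arm([
  [[0.03,-0.2,-0.01],[-0.01,-0.04,0.08],0],
  [[0.06,-0.45,-0.02],[-0.02,-0.08,0.16],0],
  [[0.1,-0.7,-0.03],[-0.03,-0.12,0.24],0],
  [[0.13,-0.86,-0.033],[-0.043,-0.163,0.321],0],
  [[0.13,-0.911,-0.033],[-0.043,-0.163,0.321],0],
  [[0.13,-0.911,-0.033],[-0.043,-0.163,0.321],0],
  [[0.13,-0.911,-0.033],[-0.043,-0.163,0.321],0],
  [[0.13,-0.911,-0.033],[-0.043,-0.163,0.321],0],
])

```text
time: 7.5
ee_pos: [442.8, 11.4, 225.2]
orientation: [0.999, -0.038, 0.001, 0.0]
wrist_force: [-0.8, -0.1, -1.1]
opening: 0.207
grasp_force: 59.5
```

```bash
python3 - <<'E'
from h import *
st();where();plan(*G(lip(-28,140,15)));plan(*G(lip(-28,40,15)))
S=arm.read_camera("scene");T=arm.read_camera("top")
a=cv2.cvtColor(np.array(S['pixels']),cv2.COLOR_RGB2BGR)[100:280,230:390];save(T,'tt')
cv2.imwrite('pics/g3.png',np.hstack([cv2.resize(a,None,fx=2.5,fy=2.5,interpolation=cv2.INTER_CUBIC),cv2.resize(cv2.imread('pics/tt.png')[110:260,230:380],(400,450))]))
E
```

```text
t 7.5 pos [442.8  11.4 225.2] F [-0.8 -0.1 -1.1] M [-0.01  0.04 -0.01] open 0.207 g 59.5 J [ 0.47 -0.03 -0.48  0.   -1.12  1.02]
lip in frame [-26.6  -2.3 140. ] dyaw -0.0004 nd 14.93 roll -0.02
shift [-0.009, -0.015, -0.0] turn [0.0, -0.001, -0.0] mm 2.6
shift [-0.01, -0.016, 0.666] turn [0.0, -0.001, -0.0] mm 100.0
```

View pics/g3.png

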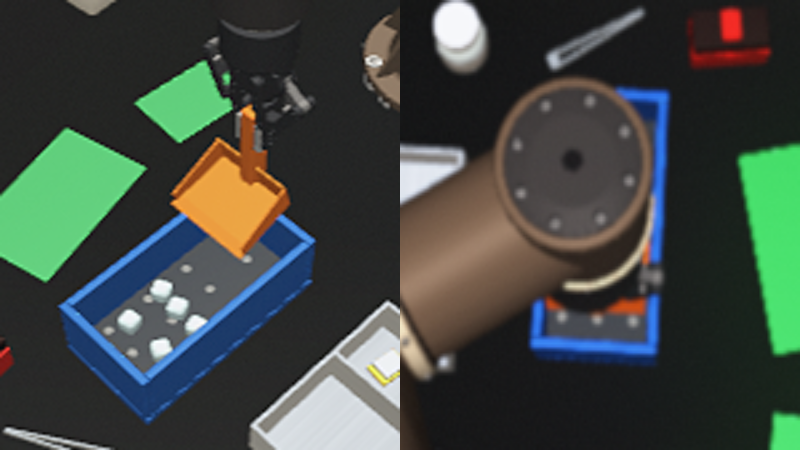

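The scoop hangs over the free near half of the pan, lip forward. Its lip corners are at about px (299,180) and (327,203). I'll check those against the grasp model.

```bash
python3 - <<'E'
from h import *
np.set_printoptions(precision=1,suppress=True)
S=arm.read_camera("scene")
s=arm.sense();Rt=Ro.from_quat(s['orientation']).as_matrix();p0,R0=G((np.zeros(3),np.eye(3)));R=Rt@R0.T;o=np.array(s['ee_pos'])-R@p0
hsv=cv2.cvtColor(np.array(S['pixels']),cv2.COLOR_RGB2HSV);H,q,v=hsv[...,0],hsv[...,1],hsv[...,2]
m=big((H>5)&(H<25)&(q>100)&(v>30),(320,172)).astype(np.float32)
U=4;pu=dict(S,fx=S['fx']*U,fy=S['fy']*U,cx=(S['cx']+.5)*U-.5,cy=(S['cy']+.5)*U-.5)
h=o+R@np.array([-55.4,0,82.4])
ig=np.zeros((400,640),bool);c=proj(S,h[None])[0].astype(int);ig[:c[1]+8]=1   # ignore around gripper
print(c)
def cost(x): # x: along-handle/forward shift, side, yaw, pitch about grip
    Rr=R@Ro.from_euler('zyx',[x[2],x[3],x[4]],degrees=True).as_matrix()
    r=np.zeros((400*U,640*U),np.uint8)
    for P in SCOOP: hull(r,pu,(P-[-55.4,0,82.4])@Rr.T+h+R@np.array([x[0],x[1],0]))
    r=cv2.resize(r.astype(np.float32),(640,400),interpolation=cv2.INTER_AREA);return (np.abs(r-m)*~ig).sum()
x=np.zeros(5);print(cost(x),m.sum())
r=minimize(cost,x,method='Nelder-Mead',options=dict(initial_simplex=np.array([x]+[x+3*e for e in np.eye(5)]),maxiter=400));print(r.x,r.fun)
L=np.array([[40,52,0],[40,-52,0.]])@R.T+o;print(proj(S,L))
E
```

```text
[331 150]
95.8125 1474.0
[ 0.9 -0.2  1.3 -0.5 -2.2] 53.4375
[[325.9 203. ]
 [298.7 180.4]]
```

Emit:
step_arm([
  [[-0.01,-0.016,0],[0,0,0],0],
  [[-0.01,-0.016,0.1],[0,0,0],0],
  [[-0.01,-0.016,0.25],[0,0,0],0],
  [[-0.01,-0.016,0.4],[0,0,0],0],
  [[-0.01,-0.016,0.55],[0,0,0],0],
  [[-0.01,-0.016,0.64],[0,0,0],0],
  [[-0.01,-0.016,0.66],[0,0,0],0],
  [[-0.01,-0.016,0.66],[0,0,0],0],
  [[-0.01,-0.016,0.66],[0,0,0],0],
])

```text
time: 8.55
ee_pos: [442.6, 14.7, 127.5]
orientation: [0.999, -0.038, 0.001, 0.0]
wrist_force: [-0.4, 0.5, -0.7]
opening: 0.204
grasp_force: 59.5
```

```bash
python3 -c "
from h import *
st();where()"
```

```text
t 8.55 pos [442.6  14.7 127.5] F [-0.4  0.5 -0.7] M [-0.02  0.03 -0.02] open 0.204 g 59.5 J [ 0.48  0.07 -0.63  0.   -0.87  1.01]
lip in frame [-26.9   0.9  42.4] dyaw -0.0008 nd 14.86 roll -0.0
```

Emit:
step_arm([
  [[0,0,0.01],[0,0,0],0],
  [[0,0,0.02],[0,0,0],0],
  [[0,0,0.03],[0,0,0],0],
  [[0,0,0.04],[0,0,0],0],
  [[0,0,0.05],[0,0,0],0],
  [[0,0,0.05],[0,0,0],0],
  [[0,0,0.05],[0,0,0],0],
])

```text
time: 9.25
ee_pos: [442.0, 14.6, 119.1]
orientation: [0.999, -0.038, 0.001, 0.0]
wrist_force: [-0.2, 0.2, -1.3]
opening: 0.205
grasp_force: 59.5
```

Emit:
step_arm([
  [[0,0,0.01],[0,0,0],0],
  [[0,0,0.02],[0,0,0],0],
  [[0,0,0.027],[0,0,0],0],
  [[0,0,0.027],[0,0,0],0],
  [[0,0,0.027],[0,0,0],0],
])

```text
time: 9.75
ee_pos: [442.0, 14.6, 115.1]
orientation: [0.999, -0.038, 0.001, 0.0]
wrist_force: [0.1, 0.3, -0.5]
opening: 0.199
grasp_force: 59.5
```

Lip is at about z=30 and hasn't touched yet. Continuing down.

Emit:
step_arm([
  [[0,0,0.01],[0,0,0],0],
  [[0,0,0.02],[0,0,0],0],
  [[0,0,0.027],[0,0,0],0],
  [[0,0,0.027],[0,0,0],0],
  [[0,0,0.027],[0,0,0],0],
])

```text
time: 10.25
ee_pos: [442.0, 14.6, 111.0]
orientation: [0.999, -0.038, 0.001, 0.0]
wrist_force: [0.9, -0.2, -1.8]
opening: 0.202
grasp_force: 59.5
```

Emit:
step_arm([
  [[0,0,0.007],[0,0,0],0],
  [[0,0,0.014],[0,0,0],0],
  [[0,0,0.014],[0,0,0],0],
  [[0,0,0.014],[0,0,0],0],
])

```text
time: 10.65
ee_pos: [442.0, 14.7, 110.0]
orientation: [0.999, -0.038, 0.001, 0.0]
wrist_force: [-7.4, 2.1, 13.7]
opening: 0.198
grasp_force: 61.5
```

```bash
python3 -c "
from h import *
st();where();plan(*G(lip(-26.9,27.5,15)));plan(*G(lip(-5,28,2)))"
```

```text
t 10.65 pos [442.   14.7 110. ] F [-7.4  2.1 13.7] M [0.51 2.38 0.01] open 0.198 g 61.5 J [ 0.48  0.1  -0.65  0.   -0.82  1.01]
lip in frame [-27.6   0.8  24.8] dyaw -0.0006 nd 14.9 roll -0.02
shift [0.005, 0.006, -0.019] turn [0.0, -0.001, -0.0] mm 3.0
shift [0.035, 0.006, 0.099] turn [0.0, 0.143, -0.0] mm 15.8
```

Emit:
step_arm([
  [[0.005,0,-0.02],[0,0,0],0],
  [[0.012,0.006,0.01],[0,0.036,0],0],
  [[0.02,0.006,0.04],[0,0.072,0],0],
  [[0.028,0.006,0.07],[0,0.108,0],0],
  [[0.035,0.006,0.095],[0,0.143,0],0],
  [[0.035,0.006,0.095],[0,0.143,0],0],
  [[0.035,0.006,0.095],[0,0.143,0],0],
])

```text
time: 11.35
ee_pos: [447.1, 13.2, 94.9]
orientation: [0.993, -0.038, 0.112, 0.005]
wrist_force: [0.3, 0.7, -1.0]
opening: 0.202
grasp_force: 59.4
```

```bash
python3 -c "
from h import *
st();where();plan(*G(lip(-4,25.3,2)))"
```

```text
t 11.35 pos [447.1  13.2  94.9] F [ 0.3  0.7 -1. ] M [0.08 0.8  0.03] open 0.202 g 59.4 J [ 0.58 -0.01 -0.95  0.31 -0.47  0.65]
lip in frame [-5.3 -0.2 27.6] dyaw -0.0001 nd 2.1 roll -0.05
shift [0.004, -0.001, 0.018] turn [0.001, 0.001, 0.0] mm 2.7
```

```bash
python3 -c "
from h import *
plan(*G(lip(-5,25,2)));plan(*G(lip(50,24.9,2)))"
```

```text
shift [-0.003, -0.001, 0.018] turn [0.001, 0.001, 0.0] mm 2.8
shift [0.354, -0.001, 0.101] turn [0.001, 0.001, 0.0] mm 55.2
```

Emit:
step_arm([
  [[0,0,0.009],[0.001,0,0],0],
  [[0,-0.001,0.019],[0.001,0.001,0],0],
  [[0,-0.001,0.019],[0.001,0.001,0],0],
  [[0.03,-0.001,0.026],[0.001,0.001,0],0],
  [[0.08,-0.001,0.038],[0.001,0.001,0],0],
  [[0.13,-0.001,0.049],[0.001,0.001,0],0],
  [[0.18,-0.001,0.061],[0.001,0.001,0],0],
  [[0.23,-0.001,0.073],[0.001,0.001,0],0],
  [[0.28,-0.001,0.084],[0.001,0.001,0],0],
  [[0.33,-0.001,0.096],[0.001,0.001,0],0],
  [[0.354,-0.001,0.102],[0.001,0.001,0],0],
  [[0.354,-0.001,0.102],[0.001,0.001,0],0],
])

```text
time: 12.55
ee_pos: [503.3, 9.3, 91.8]
orientation: [0.993, -0.038, 0.114, 0.004]
wrist_force: [0.9, -0.9, 0.9]
opening: 0.206
grasp_force: 59.7
```

```bash
python3 -c "
from h import *
st();where();plan(*G(lip(50,24.9,2)));plan(*G(lip(100,24.9,2)));plan(*G(lip(114,24.9,2)))
S=arm.read_camera('scene')
a=cv2.cvtColor(np.array(S['pixels']),cv2.COLOR_RGB2BGR)[130:280,230:390]
cv2.imwrite('pics/g4.png',cv2.resize(a,None,fx=3.5,fy=3.5,interpolation=cv2.INTER_CUBIC))"
```

```text
t 12.55 pos [503.3   9.3  91.8] F [ 0.9 -0.9  0.9] M [-0.24  0.04 -0.03] open 0.206 g 59.7 J [ 0.49  0.1  -0.84  0.28 -0.46  0.76]
lip in frame [51.2  0.2 24.7] dyaw -0.0007 nd 1.93 roll 0.08
shift [-0.007, 0.001, -0.003] turn [-0.001, -0.001, -0.001] mm 1.2
shift [0.318, 0.001, 0.072] turn [-0.001, -0.001, -0.001] mm 48.9
shift [0.409, 0.001, 0.093] turn [-0.001, -0.001, -0.001] mm 62.9
```

View pics/g4.png

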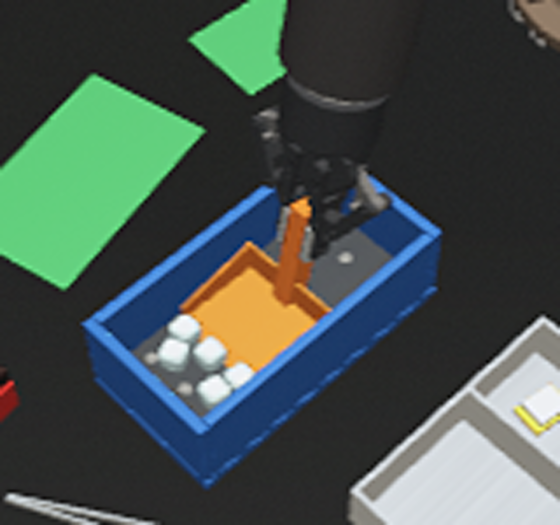

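Scene view: all five cubes are bunched just ahead of the lip, and the scoop sits centred in the pan. Pushing on slowly.

Emit:
step_arm([
  [[0.03,0,0.006],[0,0,0],0],
  [[0.065,0,0.014],[0,0,0],0],
  [[0.1,0,0.022],[0,0,0],0],
  [[0.13,0,0.029],[0,0,0],0],
  [[0.16,0,0.036],[0,0,0],0],
  [[0.19,0,0.043],[0,0,0],0],
  [[0.22,0,0.05],[0,0,0],0],
  [[0.25,0,0.057],[0,0,0],0],
  [[0.28,0,0.064],[0,0,0],0],
  [[0.305,0,0.07],[0,0,0],0],
  [[0.318,0,0.073],[0,0,0],0],
  [[0.318,0,0.073],[0,0,0],0],
])

```text
time: 13.8
ee_pos: [550.8, 5.2, 91.9]
orientation: [0.993, -0.038, 0.113, 0.004]
wrist_force: [-2.2, -0.9, 3.8]
opening: 0.208
grasp_force: 60.3
```

```bash
python3 -c "
from h import *
st();where();plan(*G(lip(114,24.9,2)))
S=arm.read_camera('scene')
a=cv2.cvtColor(np.array(S['pixels']),cv2.COLOR_RGB2BGR)[180:280,240:340]
cv2.imwrite('pics/g5.png',cv2.resize(a,None,fx=5,fy=5,interpolation=cv2.INTER_CUBIC))"
```

```text
t 13.8 pos [550.8   5.2  91.9] F [-2.2 -0.9  3.8] M [-0.46  1.1  -0.16] open 0.208 g 60.3 J [ 0.43  0.18 -0.73  0.24 -0.48  0.86]
lip in frame [98.9 -0.3 24.7] dyaw -0.0006 nd 1.99 roll 0.04
shift [0.099, -0.002, 0.021] turn [-0.0, -0.0, -0.001] mm 15.1
```

View pics/g5.png

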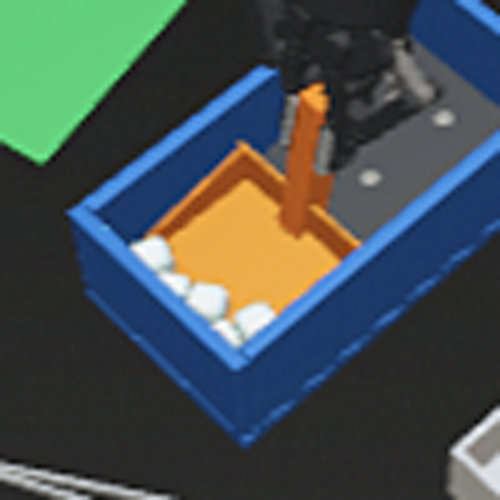

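Scene view: three cubes are on the lip and two lie between them at the far wall. Advancing the last 14 mm slowly.

Emit:
step_arm([
  [[0.02,0,0.004],[0,0,0],0],
  [[0.04,0,0.008],[0,0,0],0],
  [[0.055,-0.001,0.012],[0,0,0],0],
  [[0.07,-0.001,0.015],[0,0,0],0],
  [[0.08,-0.002,0.018],[0,0,0],0],
  [[0.09,-0.002,0.02],[0,0,0],0],
  [[0.095,-0.002,0.021],[0,0,0],0],
  [[0.095,-0.002,0.021],[0,0,0],0],
])

```text
time: 14.65
ee_pos: [565.0, 4.4, 91.9]
orientation: [0.993, -0.038, 0.113, 0.004]
wrist_force: [-5.6, -0.1, 6.4]
opening: 0.204
grasp_force: 60.8
```

```bash
python3 -c "
from h import *
st();where();
for nd,x,z in((-5,112,33),(-12,110,43),(-12,100,150)): plan(*G(lip(x,z,nd)))
S=arm.read_camera('scene');save(S,'s6');
for r in arm.spot_point(S,'ice0'):print(np.round(r['pixel'],1),round(r['confidence'],2),atz(S,r['pixel'],40).round(0))"
```

```text
t 14.65 pos [565.    4.4  91.9] F [-5.6 -0.1  6.4] M [-0.11  1.79 -0.09] open 0.204 g 60.8 J [ 0.42  0.2  -0.69  0.23 -0.49  0.88]
lip in frame [ 1.13e+02 -1.00e-01  2.47e+01] dyaw -0.0007 nd 2.02 roll 0.03
shift [-0.06, -0.0, 0.007] turn [-0.0, 0.078, -0.001] mm 9.1
shift [-0.116, -0.0, 0.008] turn [-0.0, 0.156, -0.001] mm 17.4
shift [-0.021, -0.001, -0.702] turn [-0.0, 0.156, -0.001] mm 105.3
[280.  245.4] 0.61 [651.  11.  40.]
[285.8 246.2] 0.56 [642.  24.  40.]
[292.3 244.2] 0.51 [626.  33.  40.]
```

Emit:
step_arm([
  [[-0.015,0,0.002],[0,0.02,0],0],
  [[-0.03,0,0.003],[0,0.04,0],0],
  [[-0.045,0,0.005],[0,0.06,0],0],
  [[-0.06,0,0.006],[0,0.078,0],0],
  [[-0.075,0,0.006],[0,0.098,0],0],
  [[-0.09,0,0.007],[0,0.118,0],0],
  [[-0.105,0,0.007],[0,0.138,0],0],
  [[-0.116,0,0.007],[0,0.156,0],0],
  [[-0.116,0,0.007],[0,0.156,0],0],
  [[-0.116,0,0.007],[0,0.156,0],0],
])

```text
time: 15.75
ee_pos: [562.6, 2.5, 119.9]
orientation: [0.978, -0.037, 0.205, 0.003]
wrist_force: [-15.0, 0.5, 6.5]
opening: 0.2
grasp_force: 61.3
```

```bash
python3 -c "
from h import *
st();where();
for nd,x,z in((-12,109,60),(-12,100,165),(-18,100,165)): plan(*G(lip(x,z,nd)))
S=arm.read_camera('scene');save(S,'s7')
for r in arm.spot_point(S,'ice0'):print(np.round(r['pixel'],1),round(r['confidence'],2),atz(S,r['pixel'],50).round(0))"
```

```text
t 15.75 pos [562.6   2.5 119.9] F [-15.    0.5   6.5] M [-0.08  5.31 -0.31] open 0.2 g 61.3 J [ 0.29  0.07 -1.02  0.98 -0.16  0.26]
lip in frame [121.7  -1.4  70.2] dyaw 0.0007 nd -8.63 roll 0.51
shift [-0.137, -0.013, 0.057] turn [-0.006, 0.037, -0.001] mm 22.4
shift [0.088, -0.019, -0.608] turn [-0.006, 0.037, -0.001] mm 92.2
shift [0.035, -0.019, -0.552] turn [-0.006, 0.104, -0.002] mm 83.1
[282.  233.1] 0.58 [624.  -7.  50.]
[270.5 233.9] 0.53 [646. -29.  50.]
[284.  238.2] 0.53 [631.   8.  50.]
[205.1 158.7] 0.52 [ 588. -376.   50.]
[298.  237.4] 0.51 [605.  35.  50.]
[268.1 224.3] 0.4 [629. -56.  50.]
[368.2 279.5] 0.24 [578. 251.  50.]
```

```bash
cat >> h.py <<'E'
def ice_in_scoop(S):
    s=arm.sense();Rt=Ro.from_quat(s['orientation']).as_matrix();p0,R0=G((np.zeros(3),np.eye(3)));R=Rt@R0.T;o=np.array(s['ee_pos'])-R@p0
    for r in arm.spot_point(S,'ice0'):
        if r['confidence']<.3: continue
        c,d=ray(S,r['pixel']);c=R.T@(c-o);d=R.T@d;q=c+d*(13.5-c[2])/d[2]
        print('ice px',np.round(r['pixel'],1),round(r['confidence'],2),'in scoop',q.round(0),'if on plate',atz(S,r['pixel'],36).round(0))
E
python3 -c "
from h import *
st();where()
S=arm.read_camera('scene');ice_in_scoop(S)
plan(*G(lip(110,70,-8)));plan(*G(lip(108,100,-8)));plan(*G(lip(108,150,-8)));"
```

```text
t 15.85 pos [562.5   2.5 119.9] F [-14.5   0.8   6.6] M [-0.12  5.21 -0.4 ] open 0.206 g 61.4 J [ 0.29  0.07 -1.02  0.98 -0.16  0.26]
lip in frame [121.6  -1.5  70.1] dyaw 0.0007 nd -8.63 roll 0.5
ice px [294.1 236.8] 0.61 in scoop [-2. 39. 14.] if on plate [605.  19.  36.]
ice px [283.4 239. ] 0.53 in scoop [24. 26. 14.] if on plate [629.   2.  36.]
ice px [269.5 235.4] 0.46 in scoop [44. -6. 14.] if on plate [646. -35.  36.]
ice px [280.1 232.5] 0.44 in scoop [17.  4. 14.] if on plate [620. -19.  36.]
ice px [267.9 224.7] 0.36 in scoop [ 25. -36.  14.] if on plate [625. -63.  36.]
shift [-0.065, -0.014, -0.035] turn [-0.006, -0.007, -0.001] mm 11.3
shift [0.003, -0.016, -0.224] turn [-0.006, -0.007, -0.001] mm 33.7
shift [0.136, -0.019, -0.529] turn [-0.006, -0.007, -0.001] mm 82.0
```

```bash
python3 -c "
from h import *
s=arm.sense();R=Ro.from_quat(s['orientation']).as_matrix();p=np.array(s['ee_pos'])
plan(p+[-4,0,30],R)"
```

```text
shift [0.056, 0.0, -0.194] turn [0.0, 0.0, 0.0] mm 30.3
```

Emit:
step_arm([
  [[-0.008,0,-0.004],[0,0,0],0],
  [[-0.008,0,-0.02],[0,0,0],0],
  [[0.0,0,-0.045],[0,0,0],0],
  [[0.01,0,-0.07],[0,0,0],0],
  [[0.019,0,-0.1],[0,0,0],0],
  [[0.028,0,-0.13],[0,0,0],0],
  [[0.042,0,-0.165],[0,0,0],0],
  [[0.056,0,-0.194],[0,0,0],0],
  [[0.056,0,-0.194],[0,0,0],0],
])

```text
time: 16.85
ee_pos: [559.6, 4.1, 150.4]
orientation: [0.978, -0.036, 0.205, 0.002]
wrist_force: [-0.7, 1.3, -1.8]
opening: 0.201
grasp_force: 59.5
```

```bash
python3 -c "
from h import *
st();where()
S=arm.read_camera('scene');ice_in_scoop(S)
plan(*G(lip(116,110,-12)));plan(*G(lip(114,150,-18)))"
```

```text
t 16.85 pos [559.6   4.1 150.4] F [-0.7  1.3 -1.8] M [0.12 1.67 0.04] open 0.201 g 59.5 J [ 0.42  0.02 -0.91  0.62 -0.31  0.51]
lip in frame [118.6   0.2 100.7] dyaw 0.0027 nd -8.69 roll 0.61
ice px [280.8 228.4] 0.65 in scoop [21. 10. 14.] if on plate [609. -27.  36.]
ice px [293.1 229.5] 0.57 in scoop [-0. 34. 13.] if on plate [589.   1.  36.]
ice px [271.1 218.3] 0.46 in scoop [ 19. -31.  14.] if on plate [604. -71.  36.]
ice px [271.8 228.7] 0.46 in scoop [40. -4. 14.] if on plate [627. -45.  36.]
ice px [282.  235.2] 0.38 in scoop [34. 29. 14.] if on plate [623.  -9.  36.]
shift [-0.02, -0.008, -0.038] turn [-0.007, 0.037, -0.0] mm 6.6
shift [0.021, -0.01, -0.232] turn [-0.007, 0.104, -0.001] mm 35.0
```

Emit:
step_arm([
  [[-0.005,-0.002,-0.01],[-0.001,0.01,0],0],
  [[-0.01,-0.004,-0.02],[-0.003,0.02,0],0],
  [[-0.016,-0.006,-0.03],[-0.005,0.03,0],0],
  [[-0.018,-0.008,-0.045],[-0.007,0.04,0],0],
  [[-0.014,-0.008,-0.07],[-0.007,0.05,0],0],
  [[-0.008,-0.008,-0.1],[-0.007,0.06,0],0],
  [[-0.002,-0.009,-0.13],[-0.007,0.07,0],0],
  [[0.006,-0.01,-0.16],[-0.007,0.08,0],0],
  [[0.013,-0.01,-0.195],[-0.007,0.092,0],0],
  [[0.021,-0.01,-0.232],[-0.007,0.104,0],0],
  [[0.021,-0.01,-0.232],[-0.007,0.104,0],0],
  [[0.021,-0.01,-0.232],[-0.007,0.104,0],0],
])

```text
time: 18.15
ee_pos: [558.4, 4.0, 204.4]
orientation: [0.963, -0.037, 0.268, 0.008]
wrist_force: [-0.6, -0.2, -2.1]
opening: 0.21
grasp_force: 59.5
```

```bash
python3 -c "
from h import *
st();where()
S=arm.read_camera('scene');ice_in_scoop(S)
a=cv2.cvtColor(np.array(S['pixels']),cv2.COLOR_RGB2BGR)[110:290,210:400]
cv2.imwrite('pics/g6.png',cv2.resize(a,None,fx=3,fy=3,interpolation=cv2.INTER_CUBIC))
plan(*G(lip(114,150,-18)))"
```

```text
t 18.15 pos [558.4   4.  204.4] F [-0.6 -0.2 -2.1] M [0.16 2.12 0.01] open 0.21 g 59.5 J [ 0.34 -0.09 -1.02  0.98 -0.25  0.24]
lip in frame [123.   -0.7 168. ] dyaw -0.0006 nd -16.09 roll 0.24
ice px [282.7 222.6] 0.64 in scoop [28. 36. 14.] if on plate [592. -36.  36.]
ice px [290.1 218.4] 0.54 in scoop [ 3. 36. 14.] if on plate [568. -30.  36.]
ice px [278.3 214.6] 0.53 in scoop [19. 10. 14.] if on plate [581. -64.  36.]
ice px [270.2 215.1] 0.53 in scoop [36. -0. 14.] if on plate [598. -81.  36.]
ice px [263.8 205.9] 0.39 in scoop [ 29. -33.  14.] if on plate [ 587. -117.   36.]
shift [-0.13, -0.006, 0.085] turn [-0.002, 0.022, -0.001] mm 23.4
```

```bash
cat >> h.py <<'E'
def fitscoop(S,x0=(0,0,0,0,0),n=500):
    s=arm.sense();Rt=Ro.from_quat(s['orientation']).as_matrix();p0,R0=G((np.zeros(3),np.eye(3)));R=Rt@R0.T;o=np.array(s['ee_pos'])-R@p0
    h=o+R@np.array([-55.4,0,82.4]);c=proj(S,h[None])[0]
    hsv=cv2.cvtColor(np.array(S['pixels']),cv2.COLOR_RGB2HSV);H,q,v=hsv[...,0],hsv[...,1],hsv[...,2]
    om=(H>5)&(H<25)&(q>100)&(v>30);lo=proj(S,(o+R@np.array([0,0,5.]))[None])[0]
    big_=big(om,lo).astype(np.uint8)
    wh=((v>130)&(q<70)).astype(np.uint8); wh=cv2.dilate(wh,np.ones((3,3)))>0
    yy,xx=np.mgrid[:400,:640];ig=(np.hypot(xx-c[0],yy-c[1])<14)|wh|(yy<c[1]+4)
    U=4;pu=dict(S,fx=S['fx']*U,fy=S['fy']*U,cx=(S['cx']+.5)*U-.5,cy=(S['cy']+.5)*U-.5)
    def cost(x): # shift along scoop x, z ; yaw,pitch,roll deg about grip
        Rr=R@Ro.from_euler('zyx',[x[2],x[3],x[4]],degrees=True).as_matrix()
        r=np.zeros((400*U,640*U),np.uint8)
        for P in SCOOP: hull(r,pu,(P-[-55.4,0,82.4])@Rr.T+h+R@np.array([x[0],0,x[1]]))
        r=cv2.resize(r.astype(np.float32),(640,400),interpolation=cv2.INTER_AREA)
        return (np.abs(r-big_)*~ig).sum()+.3*(x[0]**2+x[1]**2+x[2]**2+x[4]**2)
    best=None
    for p in(0,8,16,-8):
        x=np.array(x0,float);x[3]=p
        r=minimize(cost,x,method='Nelder-Mead',options=dict(initial_simplex=np.array([x]+[x+3*e for e in np.eye(5)]),maxiter=n))
        if best is None or r.fun<best.fun:best=r
        print('start pitch',p,r.x.round(1),round(r.fun,1))
    return best.x
E
python3 -c "
from h import *
S=arm.read_camera('scene');print(fitscoop(S).round(2))"
```

```text
start pitch 0 [ 1.1  0.8  0.7  1.7 -1.2] 36.8
start pitch 8 [ 3.4  1.2 -0.2  4.8 -1.6] 40.1
start pitch 16 [ 4.1  2.9  0.   3.5 -0.4] 41.6
start pitch -8 [-0.5 -1.3  0.   2.2 -2. ] 39.8
[ 1.14  0.81  0.69  1.65 -1.22]
```

View pics/g6.png

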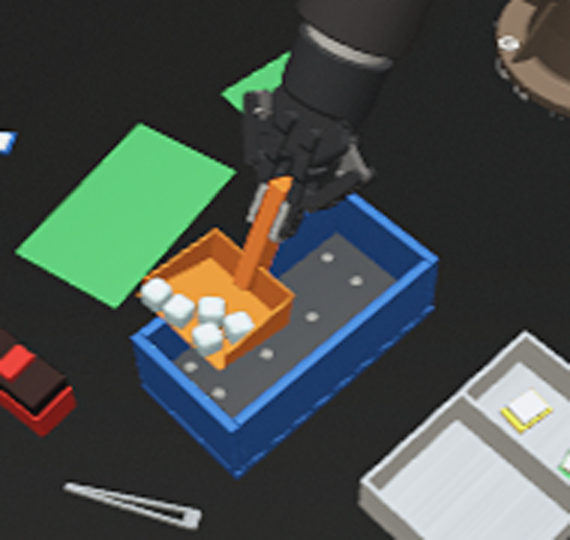

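Scene view: all five cubes are in the scoop, bunched towards the lip around crop (155–240, 290–335), and the pan is empty. Moving smoothly to the tray.

```bash
python3 -c "
from h import *
st();where(TRAY)
plan(*G(lip(80,168,-16,TRAY)))
s=arm.sense();R=Ro.from_quat(s['orientation']).as_matrix();p=np.array(s['ee_pos']);plan(p+[0,0,10],R)
"
```

```text
t 18.3 pos [558.4   4.  203.8] F [-0.4  0.1 -2.2] M [ 0.17  2.17 -0.01] open 0.202 g 59.5 J [ 0.34 -0.09 -1.02  0.98 -0.25  0.24]
lip in frame [ 164.5 -235.4  167.3] dyaw 0.0035 nd -16.03 roll 0.21
shift [-0.477, -1.576, -0.286] turn [-0.003, -0.0, 0.001] mm 250.6
shift [0.034, -0.0, -0.057] turn [0.0, 0.0, 0.0] mm 10.0
```

```bash
python3 -c "
from h import *
A=G(lip(125,-125,172,-9,TRAY))if 0 else G(lip(125,-125,172,-9,TRAY))
plan(*A)
" 2>&1 | tail -1; python3 -c "
from h import *
A=G(lip(125,172,-9,TRAY,py=-125));plan(*A);plan(*G(lip(80,172,-9,TRAY)),cur=A)"
```

```text
ValueError: setting an array element with a sequence. The requested array has an inhomogeneous shape after 2 dimensions. The detected shape was (1, 3) + inhomogeneous part.
shift [-0.135, -0.741, -0.212] turn [-0.003, -0.078, 0.002] mm 117.4
shift [-0.274, -0.833, -0.122] turn [-0.0, 0.0, 0.0] mm 132.9
```

Emit:
step_arm([
  [[-0.003,-0.015,-0.004],[0,-0.002,0],0],
  [[-0.009,-0.052,-0.015],[0,-0.006,0],0],
  [[-0.019,-0.104,-0.03],[0,-0.011,0],0],
  [[-0.031,-0.17,-0.049],[-0.001,-0.018,0],0],
  [[-0.044,-0.244,-0.07],[-0.001,-0.026,0],0],
  [[-0.058,-0.32,-0.092],[-0.001,-0.034,0.001],0],
  [[-0.073,-0.4,-0.115],[-0.002,-0.042,0.001],0],
  [[-0.088,-0.482,-0.138],[-0.002,-0.051,0.001],0],
  [[-0.104,-0.57,-0.163],[-0.002,-0.06,0.002],0],
  [[-0.118,-0.65,-0.186],[-0.003,-0.069,0.002],0],
  [[-0.13,-0.71,-0.203],[-0.003,-0.075,0.002],0],
  [[-0.135,-0.741,-0.212],[-0.003,-0.078,0.002],0],
])

```text
time: 19.5
ee_pos: [533.1, 118.5, 221.4]
orientation: [0.977, -0.039, 0.208, 0.008]
wrist_force: [0.2, -0.0, -2.2]
opening: 0.199
grasp_force: 59.5
```

```bash
python3 -c "
from h import *
st();where(TRAY)
S=arm.read_camera('scene');ice_in_scoop(S)
plan(*G(lip(80,172,-9,TRAY)))"
```

```text
t 19.5 pos [533.1 118.5 221.4] F [ 0.2 -0.  -2.2] M [0.12 1.72 0.  ] open 0.199 g 59.5 J [ 0.75 -0.07 -0.8   0.54 -0.62  0.33]
lip in frame [ 124.9 -123.8  172.3] dyaw 0.0003 nd -9.01 roll 0.07
ice px [305.6 224.9] 0.63 in scoop [ 34. -29.  14.] if on plate [555.  17.  36.]
ice px [323.1 238.7] 0.58 in scoop [30. 26. 14.] if on plate [557.  83.  36.]
ice px [310.8 233.2] 0.57 in scoop [41. -4. 13.] if on plate [566.  46.  36.]
ice px [335.9 233.6] 0.53 in scoop [-3. 35. 14.] if on plate [521.  99.  36.]
ice px [323.4 229.5] 0.43 in scoop [11.  8. 14.] if on plate [534.  65.  36.]
shift [-0.275, -0.829, -0.12] turn [-0.001, -0.0, -0.0] mm 132.2
```

Emit:
step_arm([
  [[-0.008,-0.025,-0.004],[0,0,0],0],
  [[-0.027,-0.083,-0.012],[0,0,0],0],
  [[-0.055,-0.166,-0.024],[0,0,0],0],
  [[-0.085,-0.257,-0.037],[0,0,0],0],
  [[-0.115,-0.348,-0.05],[0,0,0],0],
  [[-0.146,-0.44,-0.064],[0,0,0],0],
  [[-0.176,-0.53,-0.077],[0,0,0],0],
  [[-0.207,-0.622,-0.09],[0,0,0],0],
  [[-0.234,-0.705,-0.102],[0,0,0],0],
  [[-0.256,-0.771,-0.112],[0,0,0],0],
  [[-0.27,-0.813,-0.118],[0,0,0],0],
  [[-0.275,-0.829,-0.12],[0,0,0],0],
])

```text
time: 20.8
ee_pos: [498.2, 245.6, 221.1]
orientation: [0.977, -0.039, 0.208, 0.008]
wrist_force: [-0.3, -0.1, -2.8]
opening: 0.2
grasp_force: 59.5
```

```bash
python3 -c "
from h import *
st();where(TRAY)
S=arm.read_camera('scene');ice_in_scoop(S)
B=G(lip(82,75,-4,TRAY));plan(*B);C=G(lip(82,35,10,TRAY));plan(*C,cur=B);D=G(lip(82,35,35,TRAY));plan(*D,cur=C)"
```

```text
t 20.8 pos [498.2 245.6 221.1] F [-0.3 -0.1 -2.8] M [ 0.12  1.7  -0.01] open 0.2 g 59.5 J [ 1.02 -0.02 -0.77  0.59 -0.71  0.04]
lip in frame [7.99e+01 1.00e-01 1.72e+02] dyaw 0.0001 nd -9.04 roll 0.05
ice px [365.6 253.3] 0.62 in scoop [33. -4. 14.] if on plate [516. 198.  36.]
ice px [372.8 263.5] 0.6 in scoop [42. 24. 14.] if on plate [528. 230.  36.]
ice px [358.1 246.5] 0.56 in scoop [ 33. -28.  14.] if on plate [513. 170.  36.]
ice px [375.1 252.7] 0.44 in scoop [15.  9. 14.] if on plate [498. 216.  36.]
ice px [389.1 257.9] 0.43 in scoop [ 1. 39. 14.] if on plate [486. 253.  36.]
shift [-0.2, -0.002, 0.557] turn [-0.0, -0.056, -0.0] mm 88.7
shift [0.065, 0.0, 0.155] turn [-0.0, -0.156, -0.0] mm 25.2
shift [0.285, -0.0, -0.146] turn [-0.0, -0.278, -0.0] mm 48.0
```

```bash
python3 -c "
from h import *
B=G(lip(72,75,0,TRAY));plan(*B);C=G(lip(72,38,8,TRAY));plan(*C,cur=B)"
```

```text
shift [-0.217, -0.002, 0.502] turn [-0.0, -0.1, -0.0] mm 82.0
shift [0.02, -0.0, 0.178] turn [0.0, -0.089, 0.0] mm 26.9
```

Emit:
step_arm([
  [[-0.007,0,0.015],[0,-0.003,0],0],
  [[-0.022,0,0.05],[0,-0.01,0],0],
  [[-0.043,0,0.1],[0,-0.02,0],0],
  [[-0.067,0,0.155],[0,-0.031,0],0],
  [[-0.091,0,0.21],[0,-0.042,0],0],
  [[-0.115,-0.001,0.265],[0,-0.053,0],0],
  [[-0.138,-0.001,0.32],[0,-0.064,0],0],
  [[-0.162,-0.002,0.375],[0,-0.075,0],0],
  [[-0.184,-0.002,0.425],[0,-0.085,0],0],
  [[-0.202,-0.002,0.467],[0,-0.093,0],0],
  [[-0.213,-0.002,0.492],[0,-0.098,0],0],
  [[-0.217,-0.002,0.502],[0,-0.1,0],0],
])

```text
time: 22.1
ee_pos: [499.4, 245.2, 138.7]
orientation: [0.991, -0.04, 0.13, 0.005]
wrist_force: [-1.1, -0.1, -2.6]
opening: 0.204
grasp_force: 59.5
```

```bash
python3 -c "
from h import *
st();where(TRAY)
S=arm.read_camera('scene');ice_in_scoop(S)
B=G(lip(72,38,8,TRAY));plan(*B);C=G(lip(72,38,24,TRAY));plan(*C,cur=B);D=G(lip(68,40,42,TRAY));plan(*D,cur=C)"
```

```text
t 22.1 pos [499.4 245.2 138.7] F [-1.1 -0.1 -2.6] M [0.06 1.14 0.01] open 0.204 g 59.5 J [ 0.94  0.13 -0.71  0.38 -0.63  0.25]
lip in frame [72.2 -0.3 74.6] dyaw -0.0005 nd -0.0 roll 0.03
ice px [359.8 274. ] 0.65 in scoop [47. -3. 14.] if on plate [574. 223.  36.]
ice px [350.6 281.4] 0.63 in scoop [77. -6. 14.] if on plate [606. 218.  36.]
ice px [386.5 272.8] 0.51 in scoop [-2. 40. 14.] if on plate [526. 272.  36.]
ice px [372.5 270.2] 0.46 in scoop [17. 12. 14.] if on plate [544. 241.  36.]
shift [0.019, -0.001, 0.178] turn [-0.0, -0.089, -0.0] mm 26.8
shift [0.175, 0.0, -0.108] turn [-0.0, -0.178, 0.0] mm 30.9
shift [0.17, 0.0, -0.127] turn [0.0, -0.2, 0.0] mm 31.9
```

```bash
python3 -c "
from h import *
B=G(lip(66,52,18,TRAY));plan(*B);D=G(lip(60,56,40,TRAY));plan(*D)"
```

```text
shift [0.119, -0.002, 0.019] turn [-0.0, -0.2, -0.0] mm 18.1
shift [0.365, -0.002, -0.069] turn [-0.001, -0.445, -0.0] mm 55.7
```

Emit:
step_arm([
  [[0.03,0,0.005],[0,-0.05,0],0],
  [[0.06,-0.001,0.01],[0,-0.1,0],0],
  [[0.09,-0.001,0.015],[0,-0.15,0],0],
  [[0.119,-0.002,0.019],[0,-0.2,0],0],
  [[0.155,-0.002,0.01],[0,-0.235,0],0],
  [[0.19,-0.002,-0.005],[0,-0.27,0],0],
  [[0.225,-0.002,-0.018],[0,-0.305,0],0],
  [[0.26,-0.002,-0.03],[0,-0.34,0],0],
  [[0.295,-0.002,-0.042],[0,-0.375,0],0],
  [[0.33,-0.002,-0.055],[0,-0.41,0],0],
  [[0.365,-0.002,-0.069],[0,-0.445,0],0],
  [[0.365,-0.002,-0.069],[0,-0.445,0],0],
])

```text
time: 23.4
ee_pos: [550.8, 241.0, 162.4]
orientation: [0.975, -0.04, -0.217, -0.009]
wrist_force: [-1.2, 0.0, -2.0]
opening: 0.201
grasp_force: 59.7
```

```bash
cat >> h.py <<'E'
def ice_tray(S):
    for r in arm.spot_point(S,'ice0'):
        if r['confidence']<.25: continue
        w=atz(S,r['pixel'],15);c,s=np.cos(TRAY[2]),np.sin(TRAY[2]);d=w-[TRAY[0],TRAY[1],0]
        print('ice',np.round(r['pixel'],0),round(r['confidence'],2),'tray_ice frame',np.round([c*d[0]+s*d[1]-44.5,-s*d[0]+c*d[1]],0))
E
python3 -c "
from h import *
st();where(TRAY)
S=arm.read_camera('scene');ice_in_scoop(S);ice_tray(S);save(S,'s8')
plan(*G(lip(50,70,40,TRAY)))"
```

```text
t 23.4 pos [550.8 241.  162.4] F [-1.2  0.  -2. ] M [-0.13 -1.7   0.04] open 0.201 g 59.7 J [ 0.56  0.54  0.16 -0.26 -1.55  0.98]
lip in frame [61.3 -0.3 55.1] dyaw -0.0016 nd 40.07 roll 0.01
ice px [352.6 289.2] 0.54 in scoop [83. -1. 14.] if on plate [619. 234.  36.]
ice px [356.5 290.2] 0.49 in scoop [78.  9. 14.] if on plate [614. 243.  36.]
ice px [348.9 281.4] 0.45 in scoop [ 74. -20.  14.] if on plate [608. 214.  36.]
ice px [366.  295.2] 0.44 in scoop [71. 35. 14.] if on plate [609. 269.  36.]
ice [353. 289.] 0.54 tray_ice frame [49. -6.]
ice [356. 290.] 0.49 tray_ice frame [44.  2.]
ice [349. 281.] 0.45 tray_ice frame [ 41. -28.]
ice [366. 295.] 0.44 tray_ice frame [37. 28.]
shift [-0.099, 0.0, -0.057] turn [-0.001, -0.001, -0.0] mm 17.1
```

```bash
python3 -c "
from h import *
A=G(lip(48,110,40,TRAY));plan(*A);plan(*G(lip(40,170,15,TRAY)),cur=A)"
```

```text
shift [-0.224, -0.0, -0.293] turn [-0.001, -0.001, -0.0] mm 55.3
shift [-0.413, -0.0, -0.087] turn [-0.0, 0.278, 0.0] mm 63.4
```

Emit:
step_arm([
  [[-0.05,0,-0.06],[0,0,0],0],
  [[-0.12,0,-0.15],[0,0,0],0],
  [[-0.2,0,-0.26],[0,0,0],0],
  [[-0.224,0,-0.293],[0,0,0],0],
  [[-0.224,0,-0.293],[0,0,0],0],
])

```text
time: 24.05
ee_pos: [537.7, 242.9, 219.9]
orientation: [0.976, -0.038, -0.214, -0.01]
wrist_force: [-1.5, 0.8, -1.8]
opening: 0.202
grasp_force: 59.7
```

```bash
python3 -c "
from h import *
st();where(TRAY)
S=arm.read_camera('scene');ice_tray(S);ice_in_scoop(S);save(S,'s9')
px=np.array(S['pixels']).astype(int)
m=(px.min(2)>190)&(px[...,2]>=px[...,0]);q=proj(S,place(np.array([[44.5+a,b,4.] for a,b in((-58,-68),(-58,68),(58,68),(58,-68))]),TRAY)).astype(np.int32);k=np.zeros((400,640),np.uint8);cv2.fillConvexPoly(k,q,1)
n,l,s,c=cv2.connectedComponentsWithStats((m&(k>0)).astype(np.uint8));print([(s[i,4],c[i].round(0)) for i in range(1,n) if s[i,4]>8])
r=arm.regions_of(S,'ice0');print([(int(x['mask'].sum()),np.round(x['extent']),round(x['confidence'],2)) for x in r])"
```

```text
t 24.05 pos [537.7 242.9 219.9] F [-1.5  0.8 -1.8] M [-0.08 -1.64 -0.09] open 0.202 g 59.7 J [ 0.58  0.47  0.2  -0.26 -1.64  0.94]
lip in frame [ 48.7   0.9 112.8] dyaw 0.0033 nd 39.79 roll 0.26
ice [354. 288.] 0.41 tray_ice frame [45. -6.]
ice [350. 283.] 0.38 tray_ice frame [ 42. -24.]
ice [366. 296.] 0.38 tray_ice frame [37. 30.]
ice px [353.9 288.3] 0.41 in scoop [112.   8.  14.] if on plate [615. 235.  36.]
ice px [349.7 282.8] 0.38 in scoop [109.  -8.  14.] if on plate [610. 218.  36.]
ice px [366.4 295.8] 0.38 in scoop [105.  43.  14.] if on plate [610. 271.  36.]
[(np.int32(1734), array([367., 280.]))]
[]
```

Emit:
step_arm([
  [[-0.08,0,-0.02],[0,0.056,0],0],
  [[-0.17,0,-0.04],[0,0.12,0],0],
  [[-0.27,0,-0.06],[0,0.19,0],0],
  [[-0.35,0,-0.075],[0,0.24,0],0],
  [[-0.413,0,-0.087],[0,0.278,0],0],
  [[-0.413,0,-0.087],[0,0.278,0],0],
  [[-0.413,0,-0.087],[0,0.278,0],0],
])

```text
time: 24.95
ee_pos: [486.3, 246.5, 255.2]
orientation: [0.999, -0.04, -0.0, -0.0]
wrist_force: [-0.7, 0.9, -1.1]
opening: 0.198
grasp_force: 59.7
```

```bash
python3 -c "
from h import *
st();where(TRAY)
S=arm.read_camera('scene');print(fitscoop(S).round(1));save(S,'s10');T=arm.read_camera('top')
ice_tray(S)
for p in(S,T):print([(np.round(r['extent']),round(r['confidence'],2)) for r in arm.recognise(p,'ice0')])
A=G(lip(40,185,0,TRAY));plan(*A);plan(*G(sc(560,-232,185,.155)),cur=A)"
```

```text
t 24.95 pos [486.3 246.5 255.2] F [-0.7  0.9 -1.1] M [ 0.03  0.01 -0.06] open 0.198 g 59.7 J [ 0.83  0.13 -0.24 -0.   -1.2   0.66]
lip in frame [3.940e+01 1.000e-01 1.699e+02] dyaw 0.0011 nd 15.04 roll 0.05
start pitch 0 [-0.3  2.2  0.4  1.3 -1.4] 23.5
start pitch 8 [ 3.1  2.1  0.4  5.5 -2.4] 36.1
start pitch 16 [ 0.4  6.5  0.4  0.5 -0.3] 31.0
start pitch -8 [-2.5  0.5  0.7 -1.1 -1.5] 22.4
[-2.5  0.5  0.7 -1.1 -1.5]
ice [355. 289.] 0.63 tray_ice frame [46. -2.]
ice [355. 293.] 0.53 tray_ice frame [52.  5.]
ice [366. 293.] 0.43 tray_ice frame [33. 24.]
ice [353. 282.] 0.38 tray_ice frame [ 34. -19.]
[(array([357., 288.,  11.,   8.]), 0.63), (array([351., 281.,   7.,   6.]), 0.59)]
[(array([220., 164.,   8.,   8.]), 0.53), (array([230., 167.,   3.,   9.]), 0.49), (array([239., 167.,   9.,   5.]), 0.43)]
shift [-0.136, -0.001, 0.036] turn [0.0, 0.167, -0.001] mm 21.1
shift [0.526, 3.219, 0.141] turn [0.039, -0.0, -0.145] mm 489.7
```

```bash
cat >> h.py <<'E'
MAT=(526.2,-235.2,.155)
def onmat(z,nd=0,mx=40,my=0):
    w=place(np.array([[mx,my,0.]]),MAT)[0];return sc(w[0],w[1],z,MAT[2],nd)
E
python3 -c "
from h import *
s=arm.sense();R=Ro.from_quat(s['orientation']).as_matrix();p=np.array(s['ee_pos'])
A=G(onmat(120));print(A[0]);A=(A[0]+[0,0,40],A[1]);plan(A[0],R);plan(A[0],A[1],cur=(A[0],R))"
```

```text
[ 515.84287273 -236.8183357   184.0479    ]
shift [0.45, 3.194, 0.203] turn [0.0, 0.0, 0.0] mm 484.8
shift [0.0, 0.0, 0.0] turn [0.02, 0.167, -0.15] mm 0.0
```

Emit:
step_arm([
  [[0.02,0.12,0],[0,0,0],0],
  [[0.05,0.35,0],[0,0,0],0],
  [[0.08,0.6,0],[0,0,0],0],
  [[0.12,0.85,0],[0,0,0],0],
  [[0.14,1,0],[0,0,0],0],
])

```text
time: 25.7
ee_pos: [495.8, 92.2, 255.0]
orientation: [0.999, -0.041, -0.0, -0.0]
wrist_force: [1.2, 0.1, -1.5]
opening: 0.203
grasp_force: 59.7
```

Emit:
step_arm([
  [[0.035,0.25,0],[0,0,0],0],
  [[0.07,0.5,0],[0,0,0],0],
  [[0.105,0.75,0],[0,0,0],0],
  [[0.14,1,0],[0,0,0],0],
])

```text
time: 26.1
ee_pos: [504.5, -58.3, 254.9]
orientation: [0.999, -0.04, -0.0, -0.0]
wrist_force: [0.5, 0.3, -1.7]
opening: 0.204
grasp_force: 59.6
```

Emit:
step_arm([
  [[0.035,0.25,0],[0,0,0],0],
  [[0.07,0.5,0],[0,0,0],0],
  [[0.105,0.75,0],[0,0,0],0],
  [[0.13,0.93,0],[0,0,0],0],
  [[0.14,1,0],[0,0,0],0],
])

```text
time: 26.6
ee_pos: [513.1, -210.3, 254.2]
orientation: [0.999, -0.042, -0.001, -0.0]
wrist_force: [0.4, 0.5, -1.4]
opening: 0.202
grasp_force: 59.6
```

```bash
python3 -c "
from h import *
st();where(MAT);A=G(onmat(60));plan(*A)"
```

```text
t 26.6 pos [ 513.1 -210.3  254.2] F [ 0.4  0.5 -1.4] M [ 0.07  0.01 -0.01] open 0.202 g 59.6 J [-0.04  0.15 -0.22 -0.   -1.21  1.52]
lip in frame [ 59.6  10.  168.9] dyaw -0.2383 nd 15.08 roll 0.05
shift [0.034, 0.175, 0.868] turn [0.019, 0.167, -0.151] mm 132.9
```

Emit:
step_arm([
  [[0,0.05,0.05],[0.004,0.04,-0.03],0],
  [[0.01,0.1,0.2],[0.01,0.08,-0.08],0],
  [[0.02,0.15,0.4],[0.015,0.12,-0.12],0],
  [[0.034,0.175,0.6],[0.019,0.167,-0.151],0],
  [[0.034,0.175,0.8],[0.019,0.167,-0.151],0],
  [[0.034,0.175,0.868],[0.019,0.167,-0.151],0],
  [[0.034,0.175,0.868],[0.019,0.167,-0.151],0],
  [[0.034,0.175,0.868],[0.019,0.167,-0.151],0],
])

```text
time: 27.4
ee_pos: [517.8, -233.8, 125.8]
orientation: [0.988, 0.079, 0.131, -0.01]
wrist_force: [0.9, -0.1, -1.0]
opening: 0.198
grasp_force: 59.6
```

```bash
python3 -c "
from h import *
st();where(MAT);plan(*G(onmat(6)))
S=arm.read_camera('scene');print(fitscoop(S).round(1))"
```

```text
t 27.4 pos [ 517.8 -233.8  125.8] F [ 0.9 -0.1 -1. ] M [-0.18  0.93  0.04] open 0.198 g 59.6 J [-0.13  0.17 -0.5  -0.12 -0.65  1.95]
lip in frame [82.6  2.9 62. ] dyaw 0.0037 nd -0.15 roll -0.08
shift [-0.113, 0.017, 0.355] turn [0.0, -0.002, 0.002] mm 55.9
start pitch 0 [ 0.8  0.9  0.6  1.  -1.4] 32.8
start pitch 8 [ 3.5  2.3  0.   3.3 -1.3] 36.4
start pitch 16 [ 6.   4.2 -0.   6.1 -1.4] 51.8
start pitch -8 [-1.5 -0.3  1.3 -1.7 -1.7] 36.7
[ 0.8  0.9  0.6  1.  -1.4]
```

Emit:
step_arm([
  [[-0.03,0.01,0.1],[0,0,0],0],
  [[-0.07,0.017,0.21],[0,0.004,0.002],0],
  [[-0.1,0.017,0.3],[0,0.006,0.002],0],
  [[-0.111,0.017,0.345],[0,0.008,0.002],0],
  [[-0.113,0.017,0.355],[0,0.008,0.002],0],
  [[-0.113,0.017,0.355],[0,0.008,0.002],0],
  [[-0.113,0.017,0.355],[0,0.008,0.002],0],
])

```text
time: 28.15
ee_pos: [515.8, -236.7, 70.1]
orientation: [0.987, 0.077, 0.138, -0.01]
wrist_force: [-0.3, -0.1, -1.5]
opening: 0.2
grasp_force: 59.7
```

```bash
python3 -c "
from h import *
st();where(MAT);plan(*G(onmat(4.5,-.9)));plan(*G(onmat(3,-.9)))"
```

```text
t 28.15 pos [ 515.8 -236.7   70.1] F [-0.3 -0.1 -1.5] M [-0.21  0.96  0.02] open 0.2 g 59.7 J [-0.15  0.24 -0.55 -0.17 -0.51  2.01]
lip in frame [81.   0.2  7.6] dyaw 0.0005 nd -0.94 roll -0.03
shift [-0.01, 0.001, 0.014] turn [0.0, -0.0, 0.0] mm 2.6
shift [-0.013, 0.001, 0.023] turn [0.0, -0.0, 0.0] mm 4.0
```

Emit:
step_arm([
  [[-0.003,0,0.008],[0,0,0],0],
  [[-0.007,0,0.016],[0,0,0],0],
  [[-0.009,0,0.02],[0,0,0],0],
  [[-0.009,0,0.02],[0,0,0],0],
])

```text
time: 28.55
ee_pos: [514.1, -237.0, 67.7]
orientation: [0.987, 0.077, 0.138, -0.01]
wrist_force: [-11.9, 1.1, 18.3]
opening: 0.202
grasp_force: 63.1
```

```bash
python3 -c "
from h import *
st();where(MAT)"
```

```text
t 28.55 pos [ 514.1 -237.    67.7] F [-11.9   1.1  18.3] M [0.58 2.79 0.29] open 0.202 g 63.1 J [-0.15  0.25 -0.56 -0.17 -0.51  2.01]
lip in frame [79.2  0.1  5.1] dyaw 0.0003 nd -0.91 roll -0.03
```

Emit:
step_arm([
  [[0,0,-0.006],[0,0,0],0],
  [[0,0,-0.008],[0,0,0],0],
  [[0,0,-0.008],[0,0,0],0.35],
  [[0,0,-0.008],[0,0,0],0.6],
  [[0,0,-0.008],[0,0,0],0.8],
  [[0,0,-0.008],[0,0,0],0.8],
  [[0,0,-0.008],[0,0,0],0.8],
  [[0,0,-0.008],[0,0,0],0.8],
])

```text
time: 29.35
ee_pos: [513.9, -236.7, 66.6]
orientation: [0.988, 0.077, 0.137, -0.011]
wrist_force: [-0.1, 0.3, 0.0]
opening: 0.799
grasp_force: 0.0
```

Emit:
step_arm([
  [[0,0,-0.05],[0,0,0],0.8],
  [[0,0,-0.2],[0,0,0],0.8],
  [[0,0,-0.45],[0,0,0],0.8],
  [[0,0,-0.7],[0,0,0],0.8],
  [[0,0,-0.9],[0,0,0],0.8],
])

```text
time: 29.85
ee_pos: [477.1, -242.7, 199.4]
orientation: [0.987, 0.077, 0.138, -0.01]
wrist_force: [-0.4, 0.1, 0.1]
opening: 0.804
grasp_force: 0.0
```

Emit:
step_arm([
  [[-0.3,0,-0.1],[0,0,0],0.8],
  [[-0.6,0,-0.2],[0,0,0],0.8],
  [[-0.6,0,-0.2],[0,0,0],0.8],
])

```text
time: 30.15
ee_pos: [379.6, -257.0, 202.0]
orientation: [0.987, 0.076, 0.138, -0.011]
wrist_force: [0.4, 0.8, 0.5]
opening: 0.801
grasp_force: 0.0
```

```bash
python3 -c "
from h import *
np.set_printoptions(precision=2,suppress=True)
st()
S=arm.read_camera('scene');T=arm.read_camera('top');save(S,'sf');save(T,'tf')
ice_tray(S)
for r in arm.spot_point(T,'ice0'):
    w=atz(T,r['pixel'],15);d=w-[TRAY[0],TRAY[1],0];c,s=np.cos(TRAY[2]),np.sin(TRAY[2]);print('T',np.round(r['pixel']),round(r['confidence'],2),np.round([c*d[0]+s*d[1]-44.5,-s*d[0]+c*d[1]],0))
V=[]
c=onmat(3)[0]
for p in(T,S):
    hsv=cv2.cvtColor(np.array(p['pixels']),cv2.COLOR_RGB2HSV);H,s,v=hsv[...,0],hsv[...,1],hsv[...,2]
    m=big((H>5)&(H<25)&(s>100)&(v>30),proj(p,c[None])[0]);V.append((p,m.astype(np.float32),np.zeros_like(m)));print(m.sum())
print(c,[fit(SCOOP,v,[c[0],c[1],.155],3) for v in(V,V[1:])])
t0=cv2.imread('pics/t0.png').astype(int);s0=cv2.imread('pics/s0.png').astype(int)
for n,a,b in(('T',t0,cv2.imread('pics/tf.png').astype(int)),('S',s0,cv2.imread('pics/sf.png').astype(int))):
    d=(np.abs(a-b).max(2)>35).astype(np.uint8);k,l,st_,ce=cv2.connectedComponentsWithStats(d);print(n,[(int(st_[i,4]),ce[i].round(0).tolist()) for i in range(1,k) if st_[i,4]>=5])
"
```

```text
t 30.15 pos [ 379.6 -257.   202. ] F [0.4 0.8 0.5] M [-0.16  0.67 -0.02] open 0.801 g 0.0 J [-0.27 -0.1  -0.57 -0.15 -0.85  2.08]
ice [358. 292.] 0.59 tray_ice frame [45. 10.]
ice [352. 285.] 0.55 tray_ice frame [ 41. -16.]
ice [354. 288.] 0.43 tray_ice frame [44. -7.]
ice [366. 295.] 0.39 tray_ice frame [35. 29.]
T [230. 186.] 0.62 [-15.  -3.]
T [230. 165.] 0.57 [53.  1.]
T [230. 170.] 0.54 [36.  3.]
T [220. 163.] 0.49 [56. 34.]
T [237. 166.] 0.48 [ 50. -19.]
T [220. 166.] 0.48 [48. 34.]
T [440. 180.] 0.19 [  44. -644.]
873
1135
[ 565.72 -229.02    3.  ] [(array([ 564.85, -231.25,    0.16]), np.float64(150.625)), (array([ 565.22, -232.02,    0.16]), np.float64(60.625))]
T [(138, [385.0, 163.0]), (67, [298.0, 163.0]), (58, [221.0, 165.0]), (27, [229.0, 162.0]), (66, [315.0, 164.0]), (13, [232.0, 170.0]), (29, [363.0, 172.0]), (301, [393.0, 185.0]), (9, [240.0, 171.0]), (65, [295.0, 178.0]), (134, [311.0, 180.0]), (71, [369.0, 187.0]), (14094, [366.0, 277.0]), (1672, [470.0, 264.0]), (1614, [21.0, 290.0]), (769, [479.0, 287.0]), (11, [69.0, 292.0]), (36, [48.0, 298.0]), (8, [484.0, 29
[... 436 characters left out ...]
0, 60.0]), (119, [441.0, 65.0]), (5, [261.0, 61.0]), (795, [458.0, 95.0]), (6, [427.0, 68.0]), (5, [448.0, 70.0]), (30, [418.0, 78.0]), (40, [405.0, 78.0]), (12, [449.0, 80.0]), (36, [425.0, 87.0]), (9, [417.0, 87.0]), (11, [421.0, 93.0]), (92, [398.0, 104.0]), (13, [398.0, 94.0]), (39, [284.0, 101.0]), (71, [433.0, 108.0]), (5, [451.0, 121.0]), (465, [245.0, 163.0]), (65, [244.0, 178.0]), (92, [260.0, 184.0]), (112, [229.0, 194.0]), (71, [620.0, 195.0]), (38, [252.0, 200.0]), (9, [612.0, 200.0]), (9, [603.0, 207.0]), (131, [297.0, 219.0]), (37, [596.0, 221.0]), (67, [282.0, 228.0]), (47, [307.0, 229.0]), (60, [294.0, 239.0]), (76, [635.0, 258.0]), (17, [359.0, 291.0]), (11, [367.0, 299.0])]
```

```bash
python3 -c "
from h import *
a=cv2.imread('pics/t0.png').astype(int);b=cv2.imread('pics/tf.png').astype(int)
d=np.abs(a-b).max(2)[156:178,210:252]
for r in d: print(''.join(' .:+*#@@@@@@@@@@@@@@@@'[min(v//9,9)] for v in r))
print((d>12).sum())
a=cv2.imread('pics/s0.png').astype(int);b=cv2.imread('pics/sf.png').astype(int)
d=np.abs(a-b).max(2)[272:308,338:382]
for r in d: print(''.join(' .:+*#@@@@@@@@'[min(v//9,9)] for v in r))
q=lambda p,x,y,z:proj(p,place(np.array([[44.5+x,y,z]]),TRAY)).round(0).tolist()
T=arm.read_camera('top')
print([q(T,x,y,z) for x,y,z in((60,70,4),(60,-70,4),(60,70,50),(60,-70,50))])
"
```

```text
.#@@*:     .....                    
     .@@@@@@@:  *@@@@@#.                  
     +@@@@@@@* .@@@@@@@*                  
     :#@@@@@#.: @@@@@@@+                  
      .::::.:@*::+**##* .  ...            
      ..... *@*+ .:::: :.  .:....         
        ....#**@:.....:+.  ::::...        
      .++::##*@@#:...:#*. .::::.::        
       +####+*@@*++++*@*.. ::::.::        
       .**+::@@+:.    +#+. .:::.:+        
        .+**#@*: .::::.#+:......#*        
          .+++.  .::::.#: .+***##:        
                 ..::.+*  .+**++.         
                ...  :#:                  
                 :++*#*.                  
                   .++.                   
                                          
                                          
251
                                            
                                            
                                            
                                            
                                            
                                            
         ::.                                
        :++: 
[... 664 characters left out ...]
                   +:::+++++::            
                      + ::++++:.            
                       ..:++::.:.           
                         .:+: #+            
                          :.*@#             
                          +@@@*.            
                           .#@+.            
                           ..#.             
                                            
                                            
                                            
                                            
                                            
                                            
[[[210.0, 162.0]], [[254.0, 165.0]], [[206.0, 158.0]], [[252.0, 161.0]]]
```

```bash
python3 -c "
from h import *
S=cv2.imread('pics/sf.png').astype(int);T=cv2.imread('pics/tf.png').astype(int)
for n,I,(x0,x1,y0,y1) in(('S scoop',S,(215,275,140,215)),('S pan',S,(250,360,165,265)),('T scoop',T,(355,415,155,200)),('T pan',T,(280,332,140,225))):
    print(n,((I.min(2)>150)[y0:y1,x0:x1]).sum())
print(arm.close_job())"
```

```text
S scoop 0
S pan 225
T scoop 0
T pan 25
the job is handed in; nothing more can be done
None
```

Job handed in at about 30 s: the final images show four cubes clearly in the tray's far space. The fifth was counted in the scoop on the way over and isn't visible anywhere else, so it's probably there too. The scoop is back level on its mat and the other items look unmoved, but while lifting out of the pan the arm hit a joint limit and the lip pressed the pan's far wall with about 15 N.

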